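# Pack the sample boxes into the kit drawer

### The job

Move the yellow tape roll from the open drawer into the empty shallow beige tray, lying flat. Stand every sample box there is upright on the drawer's floor and cover each with the lid of its own colour, set squarely on the rim with its edges flush (the lid of a missing box is not needed). Then push the drawer gently fully home with all lids still in place, without disturbing the squeeze bottle or the swab jar.

Things in the scene. Friction and masses are not known exactly. Their poses are not given: they have to be found in the camera images.
- cabinet: low beige one-drawer cabinet fixed on the bench, 200 deep x 340 wide x 88 mm high, open at the front. Origin: centre of the bottom edge of its front face, at bench height; x points into the cabinet (the way the drawer is pushed), y along the front, z up.
- drawer (a joint): how far the drawer is out, m: 0 = fully home against its stop, 0.16 = fully out. Slides with about 1.2 N of friction; a spring catch resists with a few N from about 14 mm out and, once past about 7 mm, helps it home and then keeps it shut. It slides along the cabinet's x.
- drawer_in (a point): centre of the drawer's inner floor (12 mm above the bench), axes as the cabinet. Inside 158 mm along x, 300 mm along y; side walls 6 mm thick rise 38 mm above this floor, the front panel (12 mm thick, 336 mm wide) 58 mm. The cabinet roof starts at x = joint value - 85 mm from this point; inside, the roof is 68 mm above this floor, so a box with its lid on clears it by 5 mm.
- drawer_handle (a point): centre of the steel bar handle (9 mm thick, 80 mm long along y) 25 mm out from the drawer's front panel, 54 mm above the bench, 128 mm from drawer_in towards the robot (-x). The drawer can be pushed on this bar.
- tape: roll of yellow tape lying flat: ring of 60 mm outside, 38 mm inside diameter, 24 mm high, 40 to 85 g; origin centre of its underside. At the start it lies in the drawer.
- tray: shallow square beige tray fixed on the bench, 110 x 110 mm outside, walls 4 mm thick and 16 mm high, floor 4 mm thick; origin centre of its underside.
- bottle: white squeeze bottle with yellow cap (64 mm across, 165 mm high), a bystander; origin centre of its underside.
- swab_jar: small jar of cotton swabs (64 mm across, 72 mm high), a bystander; origin centre of its underside.
- box_blue: blue open sample box, 64 x 46 mm (long side along its x), 38 mm high, walls 3 mm, 80 to 170 g, metal samples on a grey pad inside; origin centre of its underside. May be absent.
- lid_blue: flat blue lid for the blue box, 64 x 46 mm (long side along its x), 5 mm thick, 50 g, with a white grip bar on top (36 mm along x, 12 mm along y, 20 mm high, top 25 mm above the lid's underside); it rests on the rim, with no locating edge; origin centre of its underside.
- box_green: green open sample box, 64 x 46 mm (long side along its x), 38 mm high, walls 3 mm, 80 to 170 g, metal samples on a grey pad inside; origin centre of its underside. May be absent.
- lid_green: flat green lid for the green box, 64 x 46 mm (long side along its x), 5 mm thick, 50 g, with a white grip bar on top (36 mm along x, 12 mm along y, 20 mm high, top 25 mm above the lid's underside); it rests on the rim, with no locating edge; origin centre of its underside.
- box_red: red open sample box, 64 x 46 mm (long side along its x), 38 mm high, walls 3 mm, 80 to 170 g, metal samples on a grey pad inside; origin centre of its underside. May be absent.
- lid_red: flat red lid for the red box, 64 x 46 mm (long side along its x), 5 mm thick, 50 g, with a white grip bar on top (36 mm along x, 12 mm along y, 20 mm high, top 25 mm above the lid's underside); it rests on the rim, with no locating edge; origin centre of its underside.

How it is judged (in metres and radians):
On the way, in this order (a step that is already met when the one before it is completed fails the run):
1. the drawer is still out, the tape roll is in the tray, every box stands in the drawer and wears its own lid (x of box_blue in the frame of drawer_in between -0.06 and 0.06 m and y of box_blue in the frame of drawer_in between -0.135 and 0.135 m and z of box_blue in the frame of drawer_in between -0.004 and 0.005 m and angle between each of box_blue, lid_blue, box_green, lid_green, box_red, lid_red's own z axis and vertical below 0.06 rad and horizontal distance between lid_blue and box_blue below 0.005 m and angle between the x axis of lid_blue and the x axis of box_blue, either way round below 0.1 rad and z of lid_blue in the frame of box_blue between 0.035 and 0.042 m and x of box_green in the frame of drawer_in between -0.06 and 0.06 m and y of box_green in the frame of drawer_in between -0.135 and 0.135 m and z of box_green in the frame of drawer_in between -0.004 and 0.005 m and horizontal distance between lid_green and box_green below 0.005 m and angle between the x axis of lid_green and the x axis of box_green, either way round below 0.1 rad and z of lid_green in the frame of box_green between 0.035 and 0.042 m and x of box_red in the frame of drawer_in between -0.06 and 0.06 m and y of box_red in the frame of drawer_in between -0.135 and 0.135 m and z of box_red in the frame of drawer_in between -0.004 and 0.005 m and horizontal distance between lid_red and box_red below 0.005 m and angle between the x axis of lid_red and the x axis of box_red, either way round below 0.1 rad and z of lid_red in the frame of box_red between 0.035 and 0.042 m and x of tape in the frame of tray between -0.04 and 0.04 m and y of tape in the frame of tray between -0.04 and 0.04 m and z of tape in the frame of tray between 0 and 0.008 m and angle between tape's own z axis and vertical below 0.1 rad and value of joint drawer above 0.08 m), for 0.2 s.
2. the drawer is home (value of joint drawer below 0.004 m), for 0.2 s.
At the end, for the whole second after the job is handed in: Drawer within 4 mm of its stop; each box that exists stands upright on the drawer's floor with the lid of its colour lying flat on its rim, centred within 5 mm and turned no more than 0.1 rad (either way round); the tape roll lies flat on the tray's floor; all at rest (x of box_blue in the frame of drawer_in between -0.06 and 0.06 m and y of box_blue in the frame of drawer_in between -0.135 and 0.135 m and z of box_blue in the frame of drawer_in between -0.004 and 0.005 m and angle between each of box_blue, lid_blue, box_green, lid_green, box_red, lid_red's own z axis and vertical below 0.06 rad and horizontal distance between lid_blue and box_blue below 0.005 m and angle between the x axis of lid_blue and the x axis of box_blue, either way round below 0.1 rad and z of lid_blue in the frame of box_blue between 0.035 and 0.042 m and x of box_green in the frame of drawer_in between -0.06 and 0.06 m and y of box_green in the frame of drawer_in between -0.135 and 0.135 m and z of box_green in the frame of drawer_in between -0.004 and 0.005 m and horizontal distance between lid_green and box_green below 0.005 m and angle between the x axis of lid_green and the x axis of box_green, either way round below 0.1 rad and z of lid_green in the frame of box_green between 0.035 and 0.042 m and x of box_red in the frame of drawer_in between -0.06 and 0.06 m and y of box_red in the frame of drawer_in between -0.135 and 0.135 m and z of box_red in the frame of drawer_in between -0.004 and 0.005 m and horizontal distance between lid_red and box_red below 0.005 m and angle between the x axis of lid_red and the x axis of box_red, either way round below 0.1 rad and z of lid_red in the frame of box_red between 0.035 and 0.042 m and x of tape in the frame of tray between -0.04 and 0.04 m and y of tape in the frame of tray between -0.04 and 0.04 m and z of tape in the frame of tray between 0 and 0.008 m and angle between tape's own z axis and vertical below 0.1 rad and value of joint drawer below 0.004 m and linear speed of each of tape, box_blue, box_green, box_red below 0.02 m/s); the robot touches nothing.
It fails at once if the squeeze bottle or the swab jar is shoved more than 25 mm or tipped (distance of any of bottle, swab_jar from where it was at the start of the episode above 0.025 m or angle between any of bottle, swab_jar's own z axis and vertical above 0.4 rad).
It fails at once if the drawer is slammed (faster than 0.4 m/s inwards) (velocity of joint drawer below -0.4 m/s).
Of box_blue, box_green, box_red only 2 to 3 are there at a start; the rules pass over those that are not, and their reading is None.
At some moment in a run one of tape may be knocked a few centimetres aside while the robot is not near it.
Once in a run the grip may slacken for a moment while it holds something.
It also fails if it takes over 210 s, if anything falls off the work surface, if the arm or the gripper's body presses on something with over 40 N, if the wrist force passes 120 N, or if a joint passes its speed limit or range.

### The arm

A 6-joint arm with a two-finger parallel gripper is mounted at the origin on the work surface. World frame = base frame: x ahead of the robot, y to its left, z up, the work surface at z = 0. Lengths are in mm, angles in degrees, forces in N, time in s.
With the tool pointing down it reaches from about 325 to 875 mm from the base axis. Payload 4.4 kg.
Tool frame: the origin (TCP) lies at the very end of the fingers, on their centre line; the grasp point (between the pads) lies robot.grip_point_offset behind it (robot.grip_point_offset is the distance from the TCP to the grasp point, in mm); z points along the fingers, y is the line along which they close (so a half turn about z gives the same grasp; the last joint's range is limited). The gripper opens to 85 mm and grips with 20 to 120 N. Pads are 22 mm wide; open, the fingers measure 114 mm over their backs; the gripper's body (76 mm by 85 mm) begins 54 mm behind the grasp point. The pads swing forward as they close: fully open they stand 13 mm farther back than shut.
Start: joints at [-75.544, 11.837, 88.321, -0, 79.842, -8.623], TCP at [225.386, -528.988, 202.782] pointing down, gripper open.
Joint ranges: [-156.59, 156.59], [-49.26, 127.26], [12.9, 141.05], [-63.56, 243.56], [4.71, 150.69], [-161.64, 161.64]. Speed limits (degrees/s): [159.86, 159.86, 180, 180, 180, 180].

### API

Orientations are given as a 3x3 rotation matrix whose columns are the frame's x, y, z axes.
In Python, from rig import sense, vision, robot gives the robot as it stands. The module is installed in compiled form; this text tells all that it offers.
- The arm moves only by the tool play_rows, never from a script. Its argument "deltas" is a list of rows, each a list of 6 numbers: the shift along the tool's x, y, z each as a share of 40 cm, from -1 to 1, then the turn, a rotation vector about the tool's x, y, z each as a share of 360 degrees, from -1 to 1. In form: [[x, y, z, rx, ry, rz], ...]. A call has exactly 10 rows; each row is the pose to reach, as a shift and turn from the pose commanded when the call began, along the tool's axes at that moment, turning the shorter way round; what a row does not reach only later rows make up. A row lasts 1/8 s, in which the tool goes at most 62.5 mm and 10.7 degrees, less where a joint would pass 70% of its speed; a pose out of reach is approached as far as the arm can. A call with a number of a shift or a turn outside -1 to 1 is refused whole. A call with a gripper value outside its range is refused whole. "jaw" is the opening, from 0 (shut) to 1 (fully open), set as the call begins (left out, the last holds). The fingers move at their own pace and stop on an object; the grip force is fixed at half the most. Time passes only in rows, so rows that repeat a pose let the fingers close, or fill a call up. It gives the time, the measured TCP pose, the force, the opening and the grip force at its end, in the units of the state.
- sense(): the state, without advancing time (a new reading comes with each control period).
- vision.camera(name): name is "scene" or "top" or "wrist"; returns the picture (384x512x3 uint8, red, green, blue); there is no depth.
- vision.camera_model(name): a dict with "K" (3x3 intrinsics, pixels), "T" (4x4, takes a point from camera to world coordinates); the wrist camera has in their place "T_tool_cam" (4x4, takes a point from camera to tool coordinates, whose origin is the TCP and whose axes are the flange's). Camera axes: x right, y down, z forward; pixel columns grow to the right and rows downward; lengths in mm; the calibration is good to about 2 mm. A picture is of the moment at which its call begins: read the wrist's pose just before it. camera_model takes no time and is no camera call.
- robot.close_job(): hands the job in; it is judged then, once.
The state is a dict: "time": time; "qpos": joint angles; "joint_velocities": joint speeds; "joint_efforts": joint torques, N m; "tool_pos": TCP position; "tool_rot": TCP orientation; "ft_force": force on the tool from outside, world axes, zero at the start; "torque": the same for the moment, N m; "width": finger opening in mm; "gripper_force": force on a finger pad.
Only numpy, scipy, OpenCV 4.12 (cv2) and the standard library are available. Lean on these libraries where they do the work, as an engineer would, in place of code of your own. Each camera call takes 0.05 s, during which the arm holds its last target. There are 200 camera calls.

## Working session

There is one attempt and no reset: what is moved stays moved. The work goes in short steps, Python scripts to look and compute and a tool call to move; the robot and the scene stay as the last step left them, time stands still between calls to the robot, and variables do not carry over. Pictures are saved under pics/ and viewed, at most 14 in all, crops included, and the job is handed in when it is done.

Besides the shell and the picture viewer there is one more tool, called after "Call:" in YAML: its name, and indented under it one key for each argument. play_rows: Moves the arm, as the interface text tells. Its arguments: {"type":"object","properties":{"deltas":{"type":"array"},"jaw":{"type":"number"}},"required":["deltas"]}

```bash
mkdir -p pics
python3 - <<'E'
from rig import sense, vision, robot
import cv2, numpy as np
s=sense(); print(s['time'],s['tool_pos'],np.round(s['tool_rot'],3).tolist(),s['width'],robot.grip_point_offset)
for n in('scene','top'):
    im=vision.camera(n); cv2.imwrite(f'pics/{n}0.png',im[:,:,::-1]); m=vision.camera_model(n); print(n,np.round(m['K'],1).tolist(),np.round(m['T'],3).tolist())
print(vision.camera_model('wrist'))
E
```

```text
0.0 [ 225.19035987 -528.17762224  201.60941372] [[0.92, 0.392, -0.001], [0.392, -0.92, 0.002], [0.0, -0.002, -1.0]] 85.38576152053018 18.700000000000003
scene [[363.8, 0.0, 255.7], [0.0, 363.8, 192.4], [0.0, 0.0, 1.0]] [[-0.096, 0.679, -0.728, 1304.145], [0.995, 0.067, -0.068, 91.582], [0.003, -0.731, -0.683, 806.994], [0.0, 0.0, 0.0, 1.0]]
top [[499.7, 0.0, 250.5], [0.0, 499.7, 186.4], [0.0, 0.0, 1.0]] [[0.02, -0.985, 0.17, 215.281], [-1.0, -0.019, 0.004, 13.704], [-0.001, -0.17, -0.985, 1671.656], [0.0, 0.0, 0.0, 1.0]]
{'K': array([[321.56745538,   0.        , 253.32327891],
       [  0.        , 321.56745538, 188.86519223],
       [  0.        ,   0.        ,   1.        ]]), 'T_tool_cam': array([[-5.84063443e-04, -9.50131010e-01, -3.11850483e-01,
         8.20314526e+01],
       [ 9.99999829e-01, -5.46209542e-04, -2.08730538e-04,
        -2.30272031e-01],
       [ 2.79856471e-05, -3.11850551e-01,  9.50131166e-01,
        -1.71169746e+02],
       [ 0.00000000e+00,  0.00000000e+00,  0.00000000e+00,
         1.00000000e+00]])}
```

View pics/top0.png

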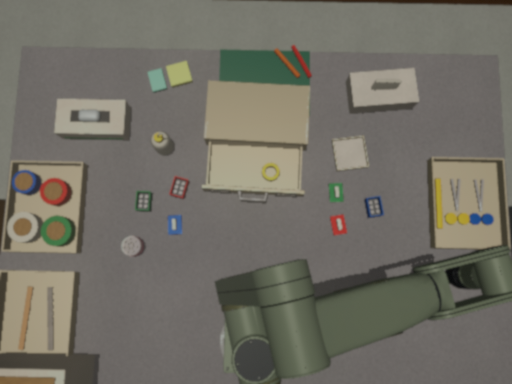

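View pics/scene0.png

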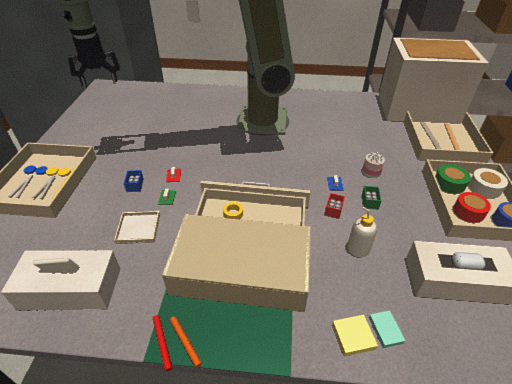

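The top view shows red (180,187) and green (144,201) boxes on the left with the blue lid (175,225). On the right are the blue box (374,207), the green lid (336,192) and the red lid (339,225). The tray is at (350,153), the tape at (271,172), the bottle at (160,142) and the jar at (131,245). All three boxes are present.

```bash
cat > h.py <<'E'
from rig import sense, vision, robot
import cv2, numpy as np
from scipy.optimize import minimize
HUE={'red':0,'green':70,'blue':112,'yellow':28}
def shot(n,save=None):
    s=sense(); im=vision.camera(n); m=vision.camera_model(n)
    if save: cv2.imwrite(f'pics/{save}.png',im[:,:,::-1])
    if n=='wrist':
        P=np.eye(4);P[:3,:3]=s['tool_rot'];P[:3,3]=s['tool_pos'];T=P@m['T_tool_cam']
    else: T=m['T']
    return im,m['K'],T
def proj(X,K,T):
    c=(np.atleast_2d(X)-T[:3,3])@T[:3,:3]; p=c@K.T; return p[:,:2]/p[:,2:]
def ray(px,K,T,z):
    px=np.atleast_2d(px); d=np.c_[px,np.ones(len(px))]@np.linalg.inv(K).T@T[:3,:3].T
    return T[:3,3]+d*((z-T[2,3])/d[:,2])[:,None]
def mask(im,col,smin=110,vmin=30):
    h=cv2.cvtColor(im,cv2.COLOR_RGB2HSV).astype(int)
    dh=np.abs((h[...,0]-HUE[col]+90)%180-90)
    return ((dh<(12 if col in('red','yellow') else 18))&(h[...,1]>smin)&(h[...,2]>vmin)).astype(np.uint8)
def blobs(m,amin):
    m=cv2.morphologyEx(m,cv2.MORPH_CLOSE,np.ones((3,3)))
    c,_=cv2.findContours(m,cv2.RETR_EXTERNAL,cv2.CHAIN_APPROX_NONE)
    return [k for k in c if cv2.contourArea(k)>amin]
def fit(hull,K,T,dims,z0,x0):
    """best (x,y,yaw deg) of an upright cuboid whose silhouette matches hull (pixels)"""
    h=cv2.convexHull(hull.astype(np.float32)); 
    c=h.reshape(-1,2).mean(0); h=(c+(h.reshape(-1,2)-c)*1.0).astype(np.float32)
    A=cv2.contourArea(h); l,w,t=dims
    B=np.array([[a*l/2,b*w/2,z] for a in(-1,1) for b in(-1,1) for z in(z0,z0+t)])
    def f(p):
        a=np.radians(p[2]);R=np.array([[np.cos(a),-np.sin(a)],[np.sin(a),np.cos(a)]])
        q=cv2.convexHull(proj(np.c_[B[:,:2]@R.T+p[:2],B[:,2]],K,T).astype(np.float32))
        i,_=cv2.intersectConvexConvex(h.reshape(-1,1,2),q); return -i/(A+cv2.contourArea(q)-i)
    best=min((minimize(f,[x0[0],x0[1],a],method='Nelder-Mead',options=dict(initial_simplex=[[x0[0],x0[1],a],[x0[0]+8,x0[1],a],[x0[0],x0[1]+8,a],[x0[0],x0[1],a+12]],xatol=.02,fatol=1e-5)) for a in range(0,180,30)),key=lambda r:r.fun)
    x=best.x.copy(); x[2]=(x[2]+90)%180-90
    return np.round(x,1),round(-best.fun,3)
E
python3 - <<'E'
from h import *
im,K,T=shot('top')
for col in('red','green','blue'):
    for b in blobs(mask(im,col),40):
        c=b.reshape(-1,2).mean(0)
        if not(120<c[0]<400 and 160<c[1]<250): continue
        for d in((64,46,38),(64,46,5)):
            print(col,c.round(),d[2],fit(b,K,T,d,0,ray(c,K,T,d[2])[0]))
for n,p,z in[('tape',(271,172),36),('tray',(350,153),10),('bottle',(160,142),100),('jar',(131,245),60),('roofFR',(308,143),88),('roofFL',(205,140),88),('roofBL',(206,82),88),('roofBR',(310,86),88),('handleL',(240,199),54),('handleR',(266,201),54)]: print(n,ray(p,K,T,z)[0].round())
cv2.imwrite('pics/top_c.png',cv2.resize(im[70:260,120:400,::-1],(800,543),interpolation=cv2.INTER_CUBIC))
E
```

```text
red [338. 224.] 38 (array([ 378. , -269.7,   16.3]), np.float64(0.792))
red [338. 224.] 5 (array([ 380.6, -274.2,   11.2]), np.float64(0.935))
red [179. 187.] 38 (array([494.1, 261.6, -21. ]), np.float64(0.825))
red [179. 187.] 5 (array([497.3, 264.5, -12.6]), np.float64(0.951))
green [336. 193.] 38 (array([ 482.7, -262.3,  -20.5]), np.float64(0.527))
green [336. 193.] 5 (array([ 492.5, -267.5,  -12.4]), np.float64(0.633))
blue [174. 224.] 38 (array([367.2, 271.7, -15.4]), np.float64(0.624))
blue [174. 224.] 5 (array([373.3, 271.9,   1.1]), np.float64(0.73))
tape [548. -47.  36.]
tray [ 625. -316.   10.]
bottle [627. 317. 100.]
jar [296. 400.  60.]
roofFR [ 637. -164.   88.]
roofFL [640. 172.  88.]
roofBL [840. 176.  88.]
roofBR [ 832. -171.   88.]
handleL [453.  54.  54.]
handleR [448. -31.  54.]
```

View pics/top_c.png

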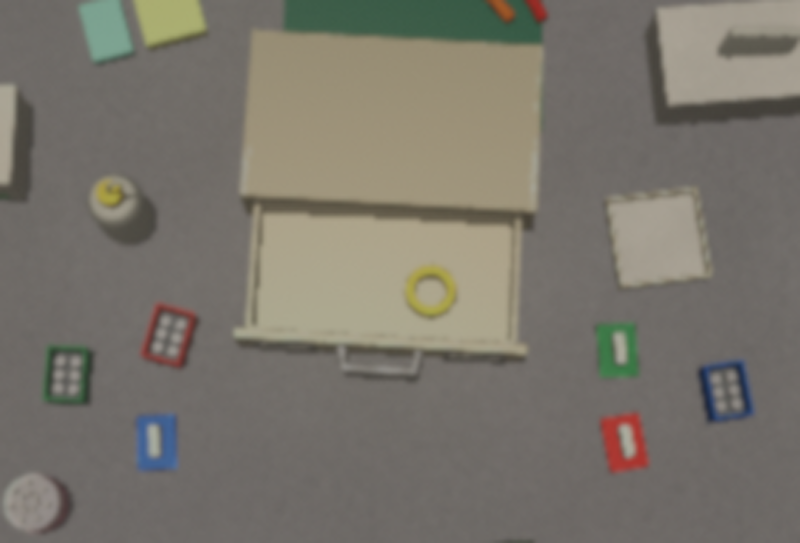

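Call:
play_rows:
  deltas:
    - [0.12,-0.04,-0.05,0,0,0.02]
    - [0.24,-0.08,-0.1,0,0,0.04]
    - [0.36,-0.12,-0.15,0,0,0.064]
    - [0.5,-0.16,-0.195,0,0,0.064]
    - [0.62,-0.2,-0.195,0,0,0.064]
    - [0.74,-0.24,-0.195,0,0,0.064]
    - [0.866,-0.278,-0.195,0,0,0.064]
    - [0.866,-0.278,-0.195,0,0,0.064]
    - [0.866,-0.278,-0.195,0,0,0.064]
    - [0.866,-0.278,-0.195,0,0,0.064]
  jaw: 1

```text
time: 1.4
tool_pos: [499.6, -291.8, 280.6]
tool_rot: [[1.0, -0.001, -0.001], [-0.001, -1.0, 0.0], [-0.001, -0.0, -1.0]]
ft_force: [-0.0, -0.3, 0.4]
width: 85.1
gripper_force: 0.0
```

Run:
```python
from h import *
s=sense(); print(s['time'],s['tool_pos'],np.round(s['tool_rot'],3).tolist(),s['ft_force'])
im,K,T=shot('wrist','w1')
for col in('red','green','blue','yellow'):
    for b in blobs(mask(im,col),60):
        c=b.reshape(-1,2).mean(0); print(col,c.round(),cv2.contourArea(b))
        for d in((64,46,38),(64,46,5)):
            print('  ',d[2],fit(b,K,T,d,0,ray(c,K,T,d[2])[0]))
```

```text
1.4 [ 499.5737741  -291.77776826  280.57474566] [[1.0, -0.001, -0.001], [-0.001, -1.0, 0.0], [-0.001, -0.0, -1.0]] [-0.01465911 -0.34057858  0.44500684]
red [242. 220.] 1136.0
   38 (array([ 389.4, -275.9,    5.4]), np.float64(0.713))
   5 (array([ 383.2, -274.2,   10.9]), np.float64(0.968))
green [236. 148.] 1340.5
   38 (array([ 492.8, -268.6,    0.5]), np.float64(0.763))
   5 (array([ 492.4, -267.4,    3.7]), np.float64(0.935))
blue [325. 187.] 1752.5
   38 (array([ 443.1, -390. ,   11. ]), np.float64(0.959))
   5 (array([ 441.8, -391.8,    9.8]), np.float64(0.752))
yellow [488. 177.] 1365.5
   38 (array([ 432.9, -621.1,   25.1]), np.float64(0.514))
   5 (array([ 422.4, -645. ,   17.4]), np.float64(0.489))
yellow [ 60. 104.] 2126.5
   38 (array([ 5.523e+02, -4.130e+01, -1.000e-01]), np.float64(0.77))
   5 (array([554.7, -30.3,  82.3]), np.float64(0.767))
```

View pics/w1.png

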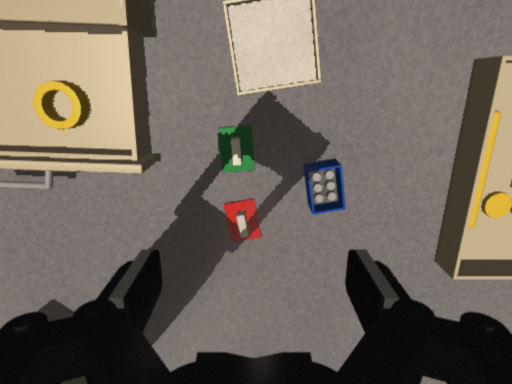

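The wrist view shows the blue box (325,187), the green lid (236,148), the red lid (242,220), the tray (272,45) and the tape in the drawer (60,105). The silhouette fits are good.

Run:
```python
from h import *
im,K,T=shot('wrist')
b=[k for k in blobs(mask(im,'yellow'),300) if k[:,0,0].mean()<150][0]
h=b.reshape(-1,2).astype(float)
c,r=cv2.minEnclosingCircle(ray(h,K,T,36)[:,:2].astype(np.float32)); print('tape top',c,r)
# tray by corners
hh=cv2.cvtColor(im,cv2.COLOR_RGB2HSV)
print('tray px fit', [ray(p,K,T,16)[0].round(1) for p in((226,3),(240,94),(320,81),(314,0))])
# cylinder silhouette fit of tape
from scipy.optimize import minimize
hu=cv2.convexHull(b.astype(np.float32));A=cv2.contourArea(hu)
th=np.linspace(0,2*np.pi,60)[:-1]
def f(p):
    q=np.vstack([np.c_[p[0]+30*np.cos(th),p[1]+30*np.sin(th),0*th+z] for z in(12,36)])
    q=cv2.convexHull(proj(q,K,T).astype(np.float32)); i,_=cv2.intersectConvexConvex(hu,q); return -i/(A+cv2.contourArea(q)-i)
o=minimize(f,c,method='Nelder-Mead'); print(o.x,o.fun)
for p in((0,155),(140,163),(155,156),(0,163),(140,172),(8,186),(48,188)): print(p,ray(p,K,T,70)[0].round(1),ray(p,K,T,54)[0].round(1))
```

```text
tape top (554.63916015625, -50.06267547607422) 35.378868103027344
tray px fit [array([ 672.8, -258.5,   16. ]), array([ 568.1, -273.7,   16. ]), array([ 583.9, -376.7,   16. ]), array([ 675.8, -363.8,   16. ])]
[555.09487068 -44.42173222] -0.95066984517469
(0, 155) [499.6  15.2  70. ] [496.2  28.   54. ]
(140, 163) [ 489.3 -152.9   70. ] [ 485.5 -147.1   54. ]
(155, 156) [ 498. -172.   70.] [ 494.5 -167.    54. ]
(0, 163) [489.7  17.6  70. ] [485.8  30.5  54. ]
(140, 172) [ 478.  -151.6   70. ] [ 473.7 -145.7   54. ]
(8, 186) [460.3  14.9  70. ] [455.2  27.8  54. ]
(48, 188) [457.6 -34.4  70. ] [452.4 -23.6  54. ]
```

Call:
play_rows:
  deltas:
    - [0.03,-0.12,0.07,0,0,0]
    - [0.06,-0.25,0.14,0,0,0]
    - [0.09,-0.38,0.21,0,0,0]
    - [0.12,-0.5,0.28,0,0,0]
    - [0.139,-0.617,0.325,0,0,0]
    - [0.139,-0.617,0.325,0,0,0]
    - [0.139,-0.617,0.325,0,0,0]
    - [0.139,-0.617,0.325,0,0,0]
    - [0.139,-0.617,0.325,0,0,0]
    - [0.139,-0.617,0.325,0,0,0]
  jaw: 1

```text
time: 2.75
tool_pos: [556.1, -44.9, 151.2]
tool_rot: [[1.0, -0.001, 0.001], [-0.001, -1.0, -0.0], [0.001, 0.0, -1.0]]
ft_force: [0.1, -0.2, -0.2]
width: 85.5
gripper_force: 0.0
```

```bash
cat >> h.py <<'E'
def fitcyl(b,K,T,R,z0,z1):
    hu=cv2.convexHull(b.astype(np.float32));A=cv2.contourArea(hu)
    th=np.linspace(0,2*np.pi,60)[:-1]
    def f(p):
        q=np.vstack([np.c_[p[0]+R*np.cos(th),p[1]+R*np.sin(th),0*th+z] for z in(z0,z1)])
        q=cv2.convexHull(proj(q,K,T).astype(np.float32)); i,_=cv2.intersectConvexConvex(hu,q); return -i/(A+cv2.contourArea(q)-i)
    o=minimize(f,ray(b.reshape(-1,2).mean(0),K,T,z1)[0,:2],method='Nelder-Mead'); return o.x.round(1),round(-o.fun,3)
E
python3 - <<'E'
from h import *
print(sense()['tool_pos'])
im,K,T=shot('wrist','w2')
for b in blobs(mask(im,'yellow'),300): print(b.reshape(-1,2).mean(0),cv2.contourArea(b),fitcyl(b,K,T,30,12,36))
E
```

```text
[556.09392893 -44.91632405 151.19627963]
[253.24590164 174.09836066] 3240.5 (array([555.3, -43.7]), np.float64(0.969))
```

View pics/w2.png

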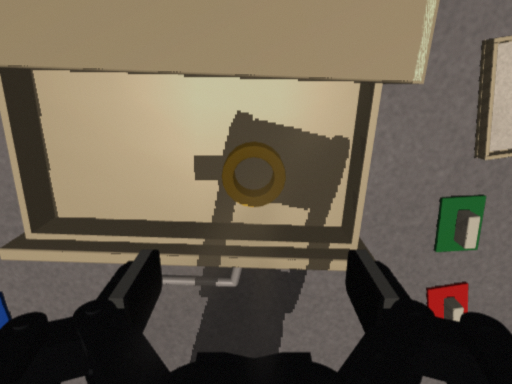

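The tape is at (253,174), centred under the gripper. Next I descend and grip.

Call:
play_rows:
  deltas:
    - [-0.002,-0.003,0.1,0,0,0]
    - [-0.002,-0.003,0.2,0,0,0]
    - [-0.002,-0.003,0.28,0,0,0]
    - [-0.002,-0.003,0.32,0,0,0]
    - [-0.002,-0.003,0.335,0,0,0]
    - [-0.002,-0.003,0.346,0,0,0]
    - [-0.002,-0.003,0.346,0,0,0]
    - [-0.002,-0.003,0.346,0,0,0]
    - [-0.002,-0.003,0.346,0,0,0]
    - [-0.002,-0.003,0.346,0,0,0]
  jaw: 1

```text
time: 4.05
tool_pos: [555.3, -42.9, 12.7]
tool_rot: [[1.0, 0.001, 0.001], [0.001, -1.0, -0.0], [0.001, 0.0, -1.0]]
ft_force: [-0.2, 0.4, 0.0]
width: 85.0
gripper_force: 0.0
```

Call:
play_rows:
  deltas:
    - [0,0,0,0,0,0]
    - [0,0,0,0,0,0]
    - [0,0,0,0,0,0]
    - [0,0,0,0,0,0]
    - [0,0,-0.05,0,0,0]
    - [0,0,-0.15,0,0,0]
    - [0,0,-0.25,0,0,0]
    - [0,0,-0.25,0,0,0]
    - [0,0,-0.25,0,0,0]
    - [0,0,-0.25,0,0,0]
  jaw: 0

```text
time: 5.3
tool_pos: [553.6, -42.5, 110.5]
tool_rot: [[1.0, 0.001, -0.004], [0.001, -1.0, 0.001], [-0.004, -0.001, -1.0]]
ft_force: [-0.1, 0.0, 0.0]
width: 0.0
gripper_force: 0.0
```

Run:
```python
from h import *
s=sense();print(s['tool_pos'],s['width'],s['gripper_force'])
im,K,T=shot('wrist','w3')
for b in blobs(mask(im,'yellow'),300): print(b.reshape(-1,2).mean(0),cv2.contourArea(b),fitcyl(b,K,T,30,12,36))
```

```text
[553.58620388 -42.54985001 110.52014174] 0.04289061311753535 0.0
[256.23696682 183.91943128] 4287.5 (array([555.3, -43.8]), np.float64(0.967))
```

View pics/w3.png

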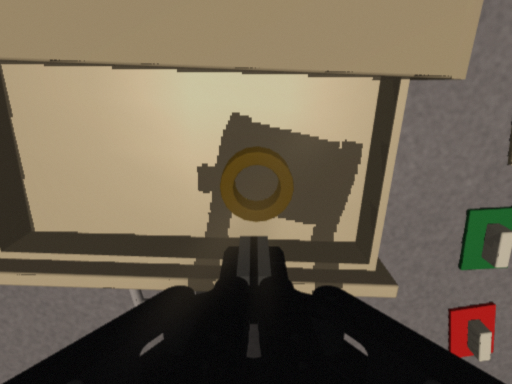

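The grip missed and the tape stayed put at (256,184). I'll retry and let the fingers close fully before lifting.

Call:
play_rows:
  deltas:
    - [0.004,0.003,0,0,0,0]
    - [0.004,0.003,0,0,0,0]
    - [0.004,0.003,0,0,0,0]
    - [0.004,0.003,0,0,0,0]
    - [0.004,0.003,0,0,0,0]
    - [0.004,0.003,0.1,0,0,0]
    - [0.004,0.003,0.2,0,0,0]
    - [0.004,0.003,0.251,0,0,0]
    - [0.004,0.003,0.251,0,0,0]
    - [0.004,0.003,0.251,0,0,0]
  jaw: 1

```text
time: 6.6
tool_pos: [557.8, -44.3, 13.0]
tool_rot: [[1.0, 0.001, 0.002], [0.001, -1.0, -0.0], [0.002, 0.0, -1.0]]
ft_force: [0.1, -0.5, 0.6]
width: 85.6
gripper_force: 0.0
```

Call:
play_rows:
  deltas:
    - [0,0,0,0,0,0]
    - [0,0,0,0,0,0]
    - [0,0,0,0,0,0]
    - [0,0,0,0,0,0]
    - [0,0,0,0,0,0]
    - [0,0,0,0,0,0]
    - [0,0,0,0,0,0]
    - [0,0,0,0,0,0]
    - [0,0,0,0,0,0]
    - [0,0,0,0,0,0]
  jaw: 0

```text
time: 7.85
tool_pos: [556.7, -44.1, 12.0]
tool_rot: [[1.0, 0.001, -0.0], [0.001, -1.0, 0.0], [-0.0, -0.0, -1.0]]
ft_force: [-0.8, 0.1, 0.5]
width: 0.3
gripper_force: 0.0
```

Run:
```python
from h import *
s=sense();print(s['tool_pos'],s['width'],s['gripper_force'],s['time'])
im,K,T=shot('wrist')
for b in blobs(mask(im,'yellow'),300): print(b.reshape(-1,2).mean(0),cv2.contourArea(b),fitcyl(b,K,T,30,12,36))
t,_,_=shot('scene'); print([ (b.reshape(-1,2).mean(0).round(),cv2.contourArea(b)) for b in blobs(mask(t,'yellow'),20)])
cv2.imwrite('pics/m1.png',np.hstack([cv2.resize(im,(400,300)),cv2.resize(t[160:310,150:350],(400,300),interpolation=cv2.INTER_CUBIC)])[:,:,::-1])
```

```text
[556.68041829 -44.06416371  11.9716129 ] 0.26218828936310973 0.0 7.85
[255.00477327 234.62291169] 5468.5 (array([555.3, -43.8]), np.float64(0.882))
[(array([354., 335.]), 1166.0), (array([367., 220.]), 105.5), (array([233., 211.]), 190.5), (array([471., 198.]), 25.0), (array([ 61., 177.]), 196.5), (array([495., 132.]), 256.0), (array([492.,  16.]), 372.0)]
```

View pics/m1.png

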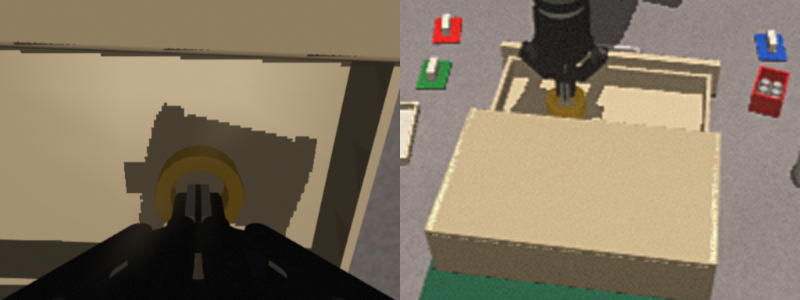

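The closed fingers are inside the ring: they passed over the top, so open tips ride higher than I assumed. I'll use that and try gripping the roll from inside by opening.

Call:
play_rows:
  deltas:
    - [-0.003,0,0,0,0,0]
    - [-0.003,0,0,0,0,0]
    - [-0.003,0,0,0,0,0]
    - [-0.003,0,0,0,0,0]
    - [-0.003,0,0,0,0,0]
    - [-0.003,0,-0.03,0,0,0]
    - [-0.003,0,-0.08,0,0,0]
    - [-0.003,0,-0.15,0,0,0]
    - [-0.003,0,-0.15,0,0,0]
    - [-0.003,0,-0.15,0,0,0]
  jaw: 0.35

```text
time: 9.2
tool_pos: [555.3, -44.0, 71.9]
tool_rot: [[1.0, 0.001, -0.0], [0.001, -1.0, 0.0], [-0.0, -0.0, -1.0]]
ft_force: [-0.2, -0.2, -0.5]
width: 29.8
gripper_force: 0.0
```

Run:
```python
from h import *
s=sense();print(s['tool_pos'],s['width'],s['gripper_force'],s['time'])
im,K,T=shot('wrist','w4')
for b in blobs(mask(im,'yellow'),300): print(b.reshape(-1,2).mean(0),cv2.contourArea(b),fitcyl(b,K,T,30,12,36))
```

```text
[555.25217159 -44.00634517  71.9138252 ] 29.765587564385257 0.0 9.2
[254.40816327 202.66938776] 5763.5 (array([555.5, -43.8]), np.float64(0.965))
```

View pics/w4.png

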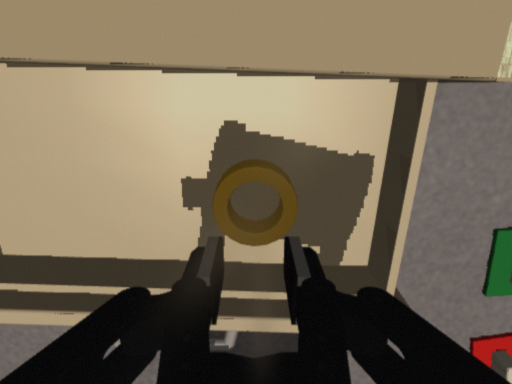

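Solving for the tip depth in this view (pads at x=±11, known width) puts the finger ends about 30 mm behind the nominal TCP when shut and about 43 mm when open. That explains the misses. I'll test by going lower in steps while checking the force.

Call:
play_rows:
  deltas:
    - [0,0,0,0,0,0]
    - [0,0,0,0,0,0]
    - [0,0,0,0,0,0]
    - [0,0,0,0,0,0]
    - [0,0,0.07,0,0,0]
    - [0,0,0.13,0,0,0]
    - [0,0,0.165,0,0,0]
    - [0,0,0.175,0,0,0]
    - [0,0,0.182,0,0,0]
    - [0,0,0.185,0,0,0]
  jaw: 1

```text
time: 10.5
tool_pos: [556.3, -44.2, -1.3]
tool_rot: [[1.0, 0.001, 0.002], [0.001, -1.0, -0.0], [0.002, 0.0, -1.0]]
ft_force: [-0.0, -0.2, 0.4]
width: 85.2
gripper_force: 0.0
```

Call:
play_rows:
  deltas:
    - [0,0,0.002,0,0,0]
    - [0,0,0.004,0,0,0]
    - [0,0,0.006,0,0,0]
    - [0,0,0.008,0,0,0]
    - [0,0,0.01,0,0,0]
    - [0,0,0.01,0,0,0]
    - [0,0,0.01,0,0,0]
    - [0,0,0.01,0,0,0]
    - [0,0,0.01,0,0,0]
    - [0,0,0.01,0,0,0]
  jaw: 1

```text
time: 11.75
tool_pos: [555.5, -44.1, -6.0]
tool_rot: [[1.0, 0.001, -0.0], [0.001, -1.0, 0.0], [-0.0, -0.0, -1.0]]
ft_force: [-0.1, 0.5, 0.5]
width: 85.7
gripper_force: 0.0
```

Call:
play_rows:
  deltas:
    - [0,0,0.004,0,0,0]
    - [0,0,0.008,0,0,0]
    - [0,0,0.012,0,0,0]
    - [0,0,0.016,0,0,0]
    - [0,0,0.02,0,0,0]
    - [0,0,0.024,0,0,0]
    - [0,0,0.028,0,0,0]
    - [0,0,0.03,0,0,0]
    - [0,0,0.03,0,0,0]
    - [0,0,0.03,0,0,0]
  jaw: 1

```text
time: 13.0
tool_pos: [555.6, -44.1, -18.0]
tool_rot: [[1.0, 0.001, 0.0], [0.001, -1.0, -0.0], [0.0, 0.0, -1.0]]
ft_force: [0.3, -0.2, -0.4]
width: 85.6
gripper_force: 0.0
```

Call:
play_rows:
  deltas:
    - [0,0,0,0,0,0]
    - [0,0,0,0,0,0]
    - [0,0,0,0,0,0]
    - [0,0,0,0,0,0]
    - [0,0,0,0,0,0]
    - [0,0,0,0,0,0]
    - [0,0,0,0,0,0]
    - [0,0,0,0,0,0]
    - [0,0,0,0,0,0]
    - [0,0,0,0,0,0]
  jaw: 0.5

```text
time: 14.25
tool_pos: [556.5, -44.3, -17.2]
tool_rot: [[1.0, 0.001, 0.002], [0.001, -1.0, -0.0], [0.002, 0.0, -1.0]]
ft_force: [0.6, -0.0, 5.8]
width: 58.3
gripper_force: 64.6
```

Gripped at 58 mm, which confirms the roughly 30 mm offset. Next I lift and carry it to the tray.

Call:
play_rows:
  deltas:
    - [0,0,-0.08,0,0,0]
    - [0,0,-0.18,0,0,0]
    - [0,0.03,-0.28,0,0,0]
    - [0.02,0.12,-0.3,0,0,0]
    - [0.06,0.24,-0.3,0,0,0]
    - [0.1,0.36,-0.3,0,0,0]
    - [0.14,0.48,-0.3,0,0,0]
    - [0.17,0.6,-0.3,0,0,0]
    - [0.185,0.682,-0.3,0,0,0]
    - [0.185,0.682,-0.3,0,0,0]
  jaw: 0.5

```text
time: 15.5
tool_pos: [628.7, -319.4, 100.4]
tool_rot: [[1.0, -0.003, -0.002], [-0.003, -1.0, 0.0], [-0.002, -0.0, -1.0]]
ft_force: [0.6, 0.7, -0.6]
width: 58.5
gripper_force: 64.6
```

Run:
```python
from h import *
s=sense();print(s['tool_pos'],s['width'],s['gripper_force'],s['time'])
im,K,T=shot('wrist','w5')
for b in blobs(mask(im,'yellow'),300): print(b.reshape(-1,2).mean(0),cv2.contourArea(b),fitcyl(b,K,T,30,s['tool_pos'][2]+29,s['tool_pos'][2]+53))
```

```text
[ 628.68742819 -319.38595056  100.37119999] 58.50655048914111 64.62342627346516 15.5
[252.42171717 272.31565657] 14645.0 (array([ 628.5, -318.2]), np.float64(0.96))
```

View pics/w5.png

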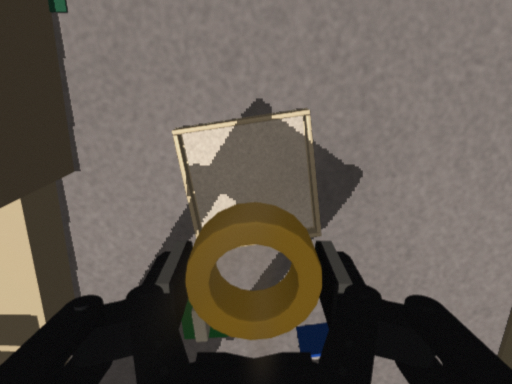

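The tape is held and sits over the tray centre: tray corners at (174,132) and (309,111) put its centre at (628,-318). I'll lower it and release.

Call:
play_rows:
  deltas:
    - [0,0,0.08,0,0,0]
    - [0,0,0.16,0,0,0]
    - [0,0,0.23,0,0,0]
    - [0,0,0.27,0,0,0]
    - [0,0,0.29,0,0,0]
    - [0,0,0.302,0,0,0]
    - [0,0,0.31,0,0,0]
    - [0,0,0.31,0,0,0]
    - [0,0,0.31,0,0,0]
    - [0,0,0.31,0,0,0]
  jaw: 0.5

```text
time: 16.8
tool_pos: [629.9, -317.1, -21.5]
tool_rot: [[1.0, 0.001, 0.001], [0.001, -1.0, -0.0], [0.001, 0.0, -1.0]]
ft_force: [-0.5, -0.1, -0.2]
width: 58.9
gripper_force: 49.0
```

Call:
play_rows:
  deltas:
    - [0,0,0,0,0,0]
    - [0,0,0,0,0,0]
    - [0,0,0,0,0,0]
    - [0,0,0,0,0,0]
    - [0,0,-0.05,0,0,0]
    - [0,0,-0.15,0,0,0]
    - [0,0,-0.25,0,0,0]
    - [-0.12,0,-0.35,0,0,0]
    - [-0.24,0.05,-0.4,0,0,0]
    - [-0.3,0.05,-0.4,0,0,0]
  jaw: 0.82

```text
time: 18.05
tool_pos: [509.6, -339.6, 143.0]
tool_rot: [[1.0, -0.001, 0.005], [-0.001, -1.0, -0.006], [0.005, 0.006, -1.0]]
ft_force: [-0.5, 1.4, -0.7]
width: 69.8
gripper_force: 0.0
```

Run:
```python
from h import *
s=sense();print(s['tool_pos'],s['tool_rot'].round(3).tolist(),s['width'],s['gripper_force'],s['time'])
im,K,T=shot('wrist','w6')
for col in('red','green','blue','yellow'):
    for b in blobs(mask(im,col),100):
        c=b.reshape(-1,2).mean(0); print(col,c.round(),cv2.contourArea(b))
        if col=='yellow': print(fitcyl(b,K,T,30,4,28)); continue
        for d in((64,46,38),(64,46,5)): print('  ',d[2],fit(b,K,T,d,0,ray(c,K,T,d[2])[0]))
```

```text
[ 509.59986896 -339.63936159  143.0028211 ] [[1.0, -0.001, 0.005], [-0.001, -1.0, -0.006], [0.005, 0.006, -1.0]] 69.7783177815328 0.0 18.05
red [196. 280.] 1228.5
   38 (array([ 391.2, -283.3,   -8.9]), np.float64(0.575))
   5 (array([ 383.5, -274.1,   10.1]), np.float64(0.876))
green [182. 185.] 2606.5
   38 (array([ 495.1, -271.8,   -8.1]), np.float64(0.654))
   5 (array([ 492.5, -267.6,    3.7]), np.float64(0.94))
blue [303. 238.] 3295.5
   38 (array([ 443.3, -389.6,   10.2]), np.float64(0.954))
   5 (array([ 442.2, -390.5,    9.2]), np.float64(0.723))
yellow [225.  34.] 4354.5
(array([ 628.6, -316.2]), np.float64(0.926))
```

The tape lies in the tray. Next is the blue box at (443,-390), yaw 10°.

Call:
play_rows:
  deltas:
    - [-0.08,0.06,0.05,0,0,-0.014]
    - [-0.166,0.126,0.1,0,0,-0.029]
    - [-0.166,0.126,0.2,0,0,-0.029]
    - [-0.166,0.126,0.3,0,0,-0.029]
    - [-0.166,0.126,0.36,0,0,-0.029]
    - [-0.166,0.126,0.39,0,0,-0.029]
    - [-0.166,0.126,0.405,0,0,-0.029]
    - [-0.166,0.126,0.412,0,0,-0.029]
    - [-0.166,0.126,0.412,0,0,-0.029]
    - [-0.166,0.126,0.412,0,0,-0.029]
  jaw: 1

```text
time: 19.35
tool_pos: [443.8, -387.9, -26.0]
tool_rot: [[0.983, 0.182, 0.001], [0.182, -0.983, -0.001], [0.001, 0.001, -1.0]]
ft_force: [0.1, 0.1, 0.3]
width: 85.3
gripper_force: 0.0
```

Call:
play_rows:
  deltas:
    - [0,0,0,0,0,0]
    - [0,0,0,0,0,0]
    - [0,0,0,0,0,0]
    - [0,0,0,0,0,0]
    - [0,0,0,0,0,0]
    - [0,0,0,0,0,0]
    - [0,0,0,0,0,0]
    - [0,0,-0.06,0,0,0]
    - [0,0,-0.16,0,0,0]
    - [0,0,-0.28,0,0,0]
  jaw: 0.3

```text
time: 20.6
tool_pos: [441.3, -384.8, 83.2]
tool_rot: [[0.983, 0.182, -0.005], [0.182, -0.983, 0.006], [-0.004, -0.006, -1.0]]
ft_force: [0.5, -0.7, -1.5]
width: 45.5
gripper_force: 62.4
```

Run:
```python
from h import *
m=vision.camera_model('wrist')
R=np.array([[1,-.001,.001],[-.001,-1,0],[.001,0,-1]]);P=np.eye(4);P[:3,:3]=R;P[:3,3]=[556.09,-44.92,151.2];T=P@m['T_tool_cam']
im=cv2.imread('pics/w2.png')
g=cv2.resize(im[55:275,0:440],(800,400),interpolation=cv2.INTER_CUBIC)
cv2.imwrite('pics/w2c.png',cv2.convertScaleAbs(g,alpha=1.6,beta=20)); print(440/800)
for n,p,z in[('L in top f',(27,237),50),('L',(2,75),50),('R',(383,82),50),('R f',(357,243),50),('roofR',(415,80),88),('roofL',(0,68),88)]: print(n,ray(p,m['K'],T,z)[0].round(1))
```

```text
0.55
L in top f [501.6 168.   50. ]
L [644.8 156.4  50. ]
R [ 639.  -148.6   50. ]
R f [ 494.8 -141.9   50. ]
roofR [ 640.1 -156.    88. ]
roofL [648.3 128.7  88. ]
```

View pics/w2c.png

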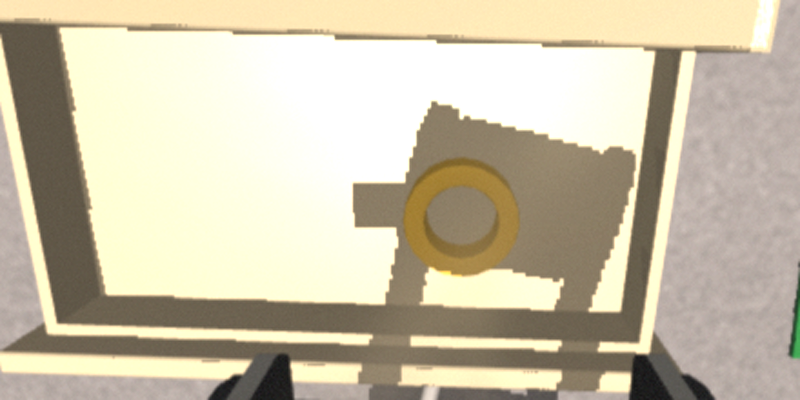

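Floor corners at crop (103,296) and (623,313) put drawer_in at about (578,8) with yaw about -2.2°. I'm carrying the blue box to the slot at (560,-76).

Call:
play_rows:
  deltas:
    - [0.04,-0.07,0,0,0,0]
    - [0.1,-0.17,0,0,0,0.01]
    - [0.17,-0.28,0,0,0,0.02]
    - [0.24,-0.4,0,0,0,0.03]
    - [0.31,-0.52,0,0,0,0.035]
    - [0.38,-0.63,0,0,0,0.035]
    - [0.428,-0.714,0,0,0,0.035]
    - [0.428,-0.714,0.03,0,0,0.035]
    - [0.428,-0.714,0.06,0,0,0.035]
    - [0.428,-0.714,0.06,0,0,0.035]
  jaw: 0.3

```text
time: 21.85
tool_pos: [557.1, -75.8, 58.6]
tool_rot: [[0.999, -0.038, -0.005], [-0.038, -0.999, 0.001], [-0.005, -0.001, -1.0]]
ft_force: [0.9, 0.6, -1.8]
width: 45.3
gripper_force: 62.5
```

Run:
```python
from h import *
s=sense();print(s['tool_pos'],s['tool_rot'].round(3).tolist(),s['width'],s['gripper_force'],s['time'])
im,K,T=shot('wrist','w7')
z=s['tool_pos'][2]+25
for b in blobs(mask(im,'blue'),500):
    c=b.reshape(-1,2).mean(0); print(c.round(),cv2.contourArea(b),fit(b,K,T,(64,46,38),z,ray(c,K,T,z+38)[0]))
```

```text
[557.12900617 -75.76265669  58.61418348] [[0.999, -0.038, -0.005], [-0.038, -0.999, 0.001], [-0.005, -0.001, -1.0]] 45.27386687016581 62.49603867530823 21.85
[253. 276.] 18002.5 (array([556.3, -74.6,  -2.4]), np.float64(0.941))
```

View pics/w7.png

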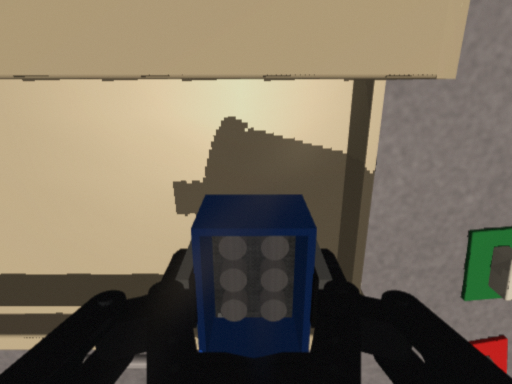

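The blue box hangs level over the drawer at (253,276). I'll lower it and release.

Call:
play_rows:
  deltas:
    - [0,0,0.06,0,0,0]
    - [0,0,0.12,0,0,0]
    - [0,0,0.16,0,0,0]
    - [0,0,0.175,0,0,0]
    - [0,0,0.183,0,0,0]
    - [0,0,0.187,0,0,0]
    - [0,0,0.187,0,0,0]
    - [0,0,0.187,0,0,0]
    - [0,0,0.187,0,0,0]
    - [0,0,0.187,0,0,0]
  jaw: 0.3

```text
time: 23.15
tool_pos: [559.8, -75.4, -13.5]
tool_rot: [[0.999, -0.037, 0.0], [-0.037, -0.999, -0.0], [0.0, 0.0, -1.0]]
ft_force: [0.8, 0.1, -1.1]
width: 45.3
gripper_force: 62.5
```

Call:
play_rows:
  deltas:
    - [0,0,0,0,0,0]
    - [0,0,0,0,0,0]
    - [0,0,0,0,0,0]
    - [0,0,0,0,0,0]
    - [0,0,-0.05,0,0,0]
    - [0,0,-0.15,0,0,0]
    - [0,0,-0.27,0,0,0]
    - [0,-0.1,-0.38,0,0,0]
    - [-0.08,-0.22,-0.5,0,0,0]
    - [-0.14,-0.36,-0.55,0,0,0]
  jaw: 0.72

```text
time: 24.4
tool_pos: [514.6, 59.8, 204.3]
tool_rot: [[0.999, -0.039, 0.004], [-0.039, -0.999, -0.0], [0.004, -0.0, -1.0]]
ft_force: [0.6, 0.9, -0.3]
width: 61.5
gripper_force: 0.0
```

Call:
play_rows:
  deltas:
    - [-0.01,-0.12,-0.03,0,0,0]
    - [-0.02,-0.24,-0.06,0,0,0]
    - [-0.03,-0.36,-0.06,0,0,0]
    - [-0.043,-0.48,-0.06,0,0,0]
    - [-0.043,-0.549,-0.06,0,0,0]
    - [-0.043,-0.549,-0.06,0,0,0]
    - [-0.043,-0.549,-0.06,0,0,0]
    - [-0.043,-0.549,-0.06,0,0,0]
    - [-0.043,-0.549,-0.06,0,0,0]
    - [-0.043,-0.549,-0.06,0,0,0]
  jaw: 1

```text
time: 25.65
tool_pos: [505.0, 278.7, 225.6]
tool_rot: [[0.999, -0.038, 0.0], [-0.038, -0.999, 0.0], [0.0, -0.0, -1.0]]
ft_force: [0.7, -0.4, 0.4]
width: 85.6
gripper_force: 0.0
```

```bash
cat >> h.py <<'E'
def survey(save=None,amin=300,tz=4):
    s=sense();print(s['tool_pos'].round(1),s['tool_rot'].round(3).tolist(),round(s['width'],1),round(s['gripper_force'],1),s['time'])
    im,K,T=shot('wrist',save)
    for col in('red','green','blue','yellow'):
        for b in blobs(mask(im,col),amin):
            c=b.reshape(-1,2).mean(0); print(col,c.round(),cv2.contourArea(b),end=' ')
            if col=='yellow': print(fitcyl(b,K,T,30,tz,tz+24)); continue
            print(*[(n,)+fit(b,K,T,(64,46,h),z,ray(c,K,T,z+h)[0]) for n,h,z in(('box',38,0),('lid',5,0),('boxD',38,12))])
    return im,K,T
E
python3 -c "from h import *; survey('w8')"
```

```text
[505.  278.7 225.6] [[0.999, -0.038, 0.0], [-0.038, -0.999, 0.0], [0.0, -0.0, -1.0]] 85.6 0.0 25.65
red [269. 163.] 2329.5 ('box', array([496.2, 261.2, -14.5]), np.float64(0.991)) ('lid', array([495.9, 261. , -14.3]), np.float64(0.779)) ('boxD', array([498.5, 261.9, -12.8]), np.float64(0.942))
green [  5. 285.] 681.0 ('box', array([334.2, 625. , -43.9]), np.float64(0.266)) ('lid', array([313.4, 646.4, -48.5]), np.float64(0.406)) ('boxD', array([343.7, 612. , -45.8]), np.float64(0.254))
green [176. 204.] 2302.5 ('box', array([446.6, 379.1,  -4.8]), np.float64(0.932)) ('lid', array([445.2, 380.7,  -3.8]), np.float64(0.731)) ('boxD', array([450.5, 376. ,  -6.9]), np.float64(0.879))
blue [262. 247.] 968.5 ('box', array([371.5, 273.3,   5.6]), np.float64(0.663)) ('lid', array([371.2, 273.6,   4. ]), np.float64(0.939)) ('boxD', array([377. , 274. ,   5.6]), np.float64(0.622))
yellow [193.  13.] 1006.0 (array([644.4, 336.7]), np.float64(0.365))
```

View pics/w8.png

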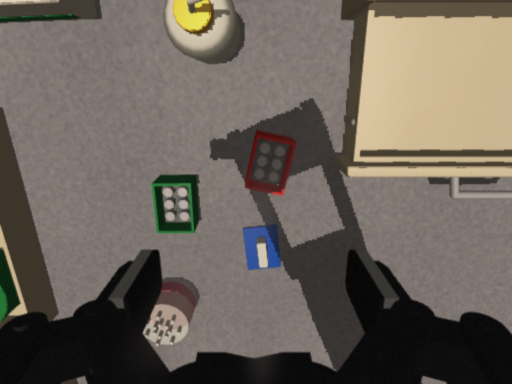

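The left group is visible: red box (270,163), green box (176,204), blue lid (262,247), with the bottle and jar clear. Picking the red box.

Call:
play_rows:
  deltas:
    - [-0.02,0.044,0.12,0,0,0.017]
    - [-0.02,0.044,0.24,0,0,0.034]
    - [-0.02,0.044,0.36,0,0,0.034]
    - [-0.02,0.044,0.48,0,0,0.034]
    - [-0.02,0.044,0.56,0,0,0.034]
    - [-0.02,0.044,0.6,0,0,0.034]
    - [-0.02,0.044,0.618,0,0,0.034]
    - [-0.02,0.044,0.624,0,0,0.034]
    - [-0.02,0.044,0.624,0,0,0.034]
    - [-0.02,0.044,0.624,0,0,0.034]
  jaw: 1

```text
time: 26.95
tool_pos: [497.1, 262.3, -23.0]
tool_rot: [[0.969, -0.248, 0.002], [-0.248, -0.969, 0.001], [0.002, -0.001, -1.0]]
ft_force: [-0.6, -0.5, -0.0]
width: 85.6
gripper_force: 0.0
```

Call:
play_rows:
  deltas:
    - [0,0,0,0,0,0]
    - [0,0,0,0,0,0]
    - [0,0,0,0,0,0]
    - [0,0,0,0,0,0]
    - [0,0,0,0,0,0]
    - [0,0,0,0,0,0]
    - [0,0,0,0,0,0]
    - [0,0,-0.06,0,0,0]
    - [0,0,-0.16,0,0,0]
    - [0,0,-0.28,0,0,0]
  jaw: 0.3

```text
time: 28.2
tool_pos: [493.7, 261.2, 86.5]
tool_rot: [[0.969, -0.248, -0.005], [-0.248, -0.969, -0.002], [-0.005, 0.003, -1.0]]
ft_force: [0.6, -0.3, -1.2]
width: 45.0
gripper_force: 62.4
```

Call:
play_rows:
  deltas:
    - [0.03,0.05,0,0,0,0]
    - [0.09,0.16,0,0,0,-0.01]
    - [0.15,0.27,0,0,0,-0.02]
    - [0.21,0.38,0,0,0,-0.034]
    - [0.27,0.49,0,0,0,-0.034]
    - [0.317,0.573,0,0,0,-0.034]
    - [0.317,0.573,0.03,0,0,-0.034]
    - [0.317,0.573,0.08,0,0,-0.034]
    - [0.317,0.573,0.13,0,0,-0.034]
    - [0.317,0.573,0.17,0,0,-0.034]
  jaw: 0.3

```text
time: 29.45
tool_pos: [560.1, 9.7, 17.5]
tool_rot: [[0.999, -0.036, -0.004], [-0.036, -0.999, 0.001], [-0.004, -0.001, -1.0]]
ft_force: [0.2, 0.6, -1.3]
width: 45.1
gripper_force: 62.4
```

Call:
play_rows:
  deltas:
    - [0,0,0.03,0,0,0]
    - [0,0,0.055,0,0,0]
    - [0,0,0.068,0,0,0]
    - [0,0,0.075,0,0,0]
    - [0,0,0.075,0,0,0]
    - [0,0,0.075,0,0,0]
    - [0,0,0.075,0,0,0]
    - [0,0,0.075,0,0,0]
    - [0,0,0.075,0,0,0]
    - [0,0,0.075,0,0,0]
  jaw: 0.3

```text
time: 30.7
tool_pos: [562.1, 8.5, -10.1]
tool_rot: [[0.999, -0.037, -0.0], [-0.037, -0.999, 0.0], [-0.0, -0.0, -1.0]]
ft_force: [-0.1, -0.3, -0.6]
width: 45.3
gripper_force: 62.4
```

Call:
play_rows:
  deltas:
    - [0,0,0.002,0,0,0]
    - [0,0,0.002,0,0,0]
    - [0,0,0.002,0,0,0]
    - [0,0,0,0,0,0]
    - [0,0,-0.06,0,0,0]
    - [0,0,-0.17,0,0,0]
    - [0,0,-0.3,0,0,0]
    - [-0.04,-0.12,-0.35,0,0,0]
    - [-0.08,-0.26,-0.38,0,0,0]
    - [-0.14,-0.4,-0.38,0,0,0]
  jaw: 0.72

```text
time: 31.95
tool_pos: [513.3, 172.0, 144.0]
tool_rot: [[0.999, -0.038, 0.005], [-0.038, -0.999, 0.001], [0.005, -0.001, -1.0]]
ft_force: [0.2, 0.8, 0.4]
width: 61.7
gripper_force: 0.0
```

Call:
play_rows:
  deltas:
    - [-0.04,-0.12,0,0,0,0]
    - [-0.08,-0.26,0,0,0,0]
    - [-0.13,-0.4,0,0,0,0.004]
    - [-0.183,-0.515,0,0,0,0.007]
    - [-0.183,-0.515,0.05,0,0,0.007]
    - [-0.183,-0.515,0.1,0,0,0.007]
    - [-0.183,-0.515,0.1,0,0,0.007]
    - [-0.183,-0.515,0.1,0,0,0.007]
    - [-0.183,-0.515,0.1,0,0,0.007]
    - [-0.183,-0.515,0.1,0,0,0.007]
  jaw: 1

```text
time: 33.2
tool_pos: [447.3, 379.2, 102.8]
tool_rot: [[0.997, -0.081, 0.001], [-0.081, -0.997, 0.001], [0.001, -0.001, -1.0]]
ft_force: [0.2, 1.1, -0.8]
width: 85.2
gripper_force: 0.0
```

```bash
python3 -c "from h import *; survey('w9')"
```

```text
[447.3 379.2 102.8] [[0.997, -0.081, 0.001], [-0.081, -0.997, 0.001], [0.001, -0.001, -1.0]] 85.2 0.0 33.2
red [230. 315.] 472.0 ('box', array([287.3, 409.2,  -3. ]), np.float64(0.189)) ('lid', array([287.8, 415.5,  -4.5]), np.float64(0.314)) ('boxD', array([296.5, 406.1,  -2.4]), np.float64(0.172))
green [  4. 300.] 447.0 ('box', array([335.2, 645.3, -50.6]), np.float64(0.1)) ('lid', array([334.9, 645.5, -50.6]), np.float64(0.184)) ('boxD', array([341.9, 633.6, -50.2]), np.float64(0.091))
green [259. 179.] 1155.5 ('box', array([447.4, 378.9,  -0.7]), np.float64(0.879)) ('lid', array([446.9, 378.4,  -2.3]), np.float64(0.822)) ('boxD', array([449.5, 379.8,  -0.7]), np.float64(0.798))
blue [377. 239.] 1496.5 ('box', array([378.3, 272.9,  26.5]), np.float64(0.474)) ('lid', array([372.1, 273.7,   4.3]), np.float64(0.743)) ('boxD', array([383.1, 277.1,  26. ]), np.float64(0.432))
```

Call:
play_rows:
  deltas:
    - [0,0,0.08,0,0,-0.004]
    - [0,0,0.18,0,0,-0.004]
    - [0,0,0.25,0,0,-0.004]
    - [0,0,0.29,0,0,-0.004]
    - [0,0,0.31,0,0,-0.004]
    - [0,0,0.317,0,0,-0.004]
    - [0,0,0.317,0,0,-0.004]
    - [0,0,0.317,0,0,-0.004]
    - [0,0,0.317,0,0,-0.004]
    - [0,0,0.317,0,0,-0.004]
  jaw: 1

```text
time: 34.5
tool_pos: [446.8, 379.1, -24.6]
tool_rot: [[0.998, -0.056, 0.0], [-0.056, -0.998, 0.0], [0.0, -0.0, -1.0]]
ft_force: [-0.3, 0.2, 0.5]
width: 85.5
gripper_force: 0.0
```

Call:
play_rows:
  deltas:
    - [0,0,0,0,0,0]
    - [0,0,0,0,0,0]
    - [0,0,0,0,0,0]
    - [0,0,0,0,0,0]
    - [0,0,0,0,0,0]
    - [0,0,0,0,0,0]
    - [0,0,0,0,0,0]
    - [0,0,-0.06,0,0,0]
    - [0,0,-0.16,0,0,0]
    - [0,0,-0.28,0,0,0]
  jaw: 0.3

```text
time: 35.75
tool_pos: [444.5, 377.8, 85.9]
tool_rot: [[0.998, -0.056, -0.005], [-0.056, -0.998, -0.003], [-0.004, 0.003, -1.0]]
ft_force: [0.9, -0.3, -1.2]
width: 45.0
gripper_force: 62.5
```

Call:
play_rows:
  deltas:
    - [0.03,0.06,0,0,0,0]
    - [0.09,0.18,0,0,0,0]
    - [0.15,0.31,0,0,0,-0.003]
    - [0.21,0.44,0,0,0,-0.003]
    - [0.27,0.57,0,0,0,-0.003]
    - [0.32,0.66,0,0,0,-0.003]
    - [0.337,0.696,0,0,0,-0.003]
    - [0.337,0.696,0.05,0,0,-0.003]
    - [0.337,0.696,0.12,0,0,-0.003]
    - [0.337,0.696,0.17,0,0,-0.003]
  jaw: 0.3

```text
time: 37.0
tool_pos: [563.5, 94.4, 17.0]
tool_rot: [[0.999, -0.036, -0.004], [-0.036, -0.999, 0.001], [-0.004, -0.0, -1.0]]
ft_force: [-0.1, 0.1, -1.3]
width: 45.2
gripper_force: 62.5
```

Call:
play_rows:
  deltas:
    - [0,0,0.03,0,0,0]
    - [0,0,0.055,0,0,0]
    - [0,0,0.07,0,0,0]
    - [0,0,0.078,0,0,0]
    - [0,0,0.078,0,0,0]
    - [0,0,0.078,0,0,0]
    - [0,0,0.078,0,0,0]
    - [0,0,0.078,0,0,0]
    - [0,0,0.078,0,0,0]
    - [0,0,0.078,0,0,0]
  jaw: 0.3

```text
time: 38.25
tool_pos: [565.6, 93.5, -12.1]
tool_rot: [[0.999, -0.037, 0.0], [-0.037, -0.999, -0.0], [0.0, 0.0, -1.0]]
ft_force: [-0.2, 0.1, -1.7]
width: 45.2
gripper_force: 62.5
```

Call:
play_rows:
  deltas:
    - [0,0,0,0,0,0]
    - [0,0,0,0,0,0]
    - [0,0,0,0,0,0]
    - [0,0,0,0,0,0]
    - [0,0,-0.06,0,0,0]
    - [0,0,-0.17,0,0,0]
    - [0,0.02,-0.3,0,0,0]
    - [0,0.1,-0.4,0,0,0]
    - [0,0.2,-0.5,0,0,0]
    - [0,0.21,-0.5,0,0,0]
  jaw: 0.72

```text
time: 39.5
tool_pos: [565.6, 7.0, 192.7]
tool_rot: [[0.999, -0.04, 0.009], [-0.04, -0.999, -0.002], [0.009, 0.001, -1.0]]
ft_force: [0.4, -0.0, 0.3]
width: 61.6
gripper_force: 0.0
```

Call:
play_rows:
  deltas:
    - [0,0,0,0,0,0]
    - [0,0,0,0,0,0]
    - [0,0,0,0,0,0]
    - [0,0,0,0,0,0]
    - [0,0,0,0,0,0]
    - [0,0,0,0,0,0]
    - [0,0,0,0,0,0]
    - [0,0,0,0,0,0]
    - [0,0,0,0,0,0]
    - [0,0,0,0,0,0]

```text
time: 40.75
tool_pos: [562.5, 9.5, 187.9]
tool_rot: [[0.999, -0.037, 0.0], [-0.037, -0.999, -0.0], [0.0, 0.0, -1.0]]
ft_force: [0.0, 0.4, -0.8]
width: 61.5
gripper_force: 0.0
```

```bash
python3 -c "from h import *; survey('w10')"
```

```text
[562.5   9.5 187.9] [[0.999, -0.037, 0.0], [-0.037, -0.999, -0.0], [0.0, 0.0, -1.0]] 61.5 0.0 40.75
red [480. 286.] 1052.0 ('box', array([ 396.1, -258. ,   30.6]), np.float64(0.509)) ('lid', array([ 382.7, -273.6,   11.6]), np.float64(0.949)) ('boxD', array([ 403.9, -249.3,   33.1]), np.float64(0.482))
red [254. 166.] 3093.5 ('box', array([560.9,   9.8,  -2.2]), np.float64(0.935)) ('lid', array([560.9,   9.7,  -2.2]), np.float64(0.731)) ('boxD', array([562.6,   9.5,  -2.1]), np.float64(0.988))
green [487. 206.] 1139.5 ('box', array([ 506.2, -243. ,  -22.4]), np.float64(0.496)) ('lid', array([ 491.7, -266.8,    3.4]), np.float64(0.877)) ('boxD', array([ 511.7, -232.7,  -22.2]), np.float64(0.464))
green [171. 165.] 3253.0 ('box', array([564.1,  98.1,  -1.5]), np.float64(0.989)) ('lid', array([563.8,  99.6,  -0.8]), np.float64(0.703)) ('boxD', array([566. ,  94.4,  -2.7]), np.float64(0.934))
blue [ 55. 293.] 488.0 ('box', array([382.8, 279.2, -42.6]), np.float64(0.235)) ('lid', array([385.1, 282.2, -43.2]), np.float64(0.394)) ('boxD', array([390.1, 270.2, -42.3]), np.float64(0.219))
blue [338. 168.] 3037.0 ('box', array([555.9, -77.9,  -2.9]), np.float64(0.937)) ('lid', array([551.1, -88.3,  -1.6]), np.float64(0.736)) ('boxD', array([ 5.579e+02, -7.440e+01, -3.000e-01]), np.float64(0.883))
```

View pics/w10.png

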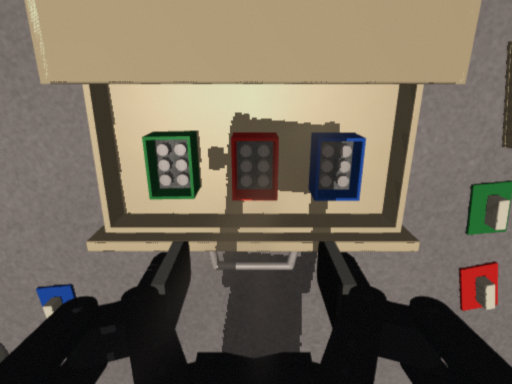

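All three boxes stand in the drawer: green (171,165), red (254,166), blue (338,168). Lids next, starting with the blue one at (371.5,273.6).

Call:
play_rows:
  deltas:
    - [-0.07,-0.09,0,0,0,0]
    - [-0.14,-0.18,0,0,0,0]
    - [-0.21,-0.27,0,0,0,0]
    - [-0.28,-0.36,0.02,0,0,0]
    - [-0.35,-0.45,0.06,0,0,-0.008]
    - [-0.42,-0.54,0.1,0,0,-0.017]
    - [-0.5,-0.642,0.15,0,0,-0.017]
    - [-0.5,-0.642,0.2,0,0,-0.017]
    - [-0.5,-0.642,0.2,0,0,-0.017]
    - [-0.5,-0.642,0.2,0,0,-0.017]
  jaw: 0.5

```text
time: 42.05
tool_pos: [373.0, 273.6, 108.7]
tool_rot: [[0.998, 0.069, 0.001], [0.069, -0.998, 0.001], [0.001, -0.0, -1.0]]
ft_force: [0.3, -0.1, -0.2]
width: 42.8
gripper_force: 0.0
```

Call:
play_rows:
  deltas:
    - [0,0,0,0,0,0]
    - [0,0,0,0,0,0]
    - [0,0,0,0,0,0]
    - [0,0,0,0,0,0]
    - [0,0,0,0,0,0]
    - [0,0,0,0,0,0]
    - [0,0,0,0,0,0]
    - [0,0,0,0,0,0]
    - [0,0,0,0,0,0]
    - [0,0,0,0,0,0]

```text
time: 43.3
tool_pos: [372.1, 273.6, 107.9]
tool_rot: [[0.998, 0.07, 0.0], [0.07, -0.998, 0.0], [0.0, -0.0, -1.0]]
ft_force: [0.6, -0.2, -0.1]
width: 42.5
gripper_force: 0.0
```

```bash
python3 -c "from h import *; survey('w11')"
```

```text
[372.1 273.6 107.9] [[0.998, 0.07, 0.0], [0.07, -0.998, 0.0], [0.0, -0.0, -1.0]] 42.5 0.0 43.3
red [118. 236.] 759.5 ('box', array([294.7, 397.7, -11.7]), np.float64(0.353)) ('lid', array([298. , 401.6,  41.4]), np.float64(0.6)) ('boxD', array([300.2, 393.4, -16.6]), np.float64(0.327))
blue [255. 177.] 3403.5 ('box', array([372.5, 274. ,   4. ]), np.float64(0.697)) ('lid', array([372.5, 273.7,   4. ]), np.float64(0.952)) ('boxD', array([374.5, 275.3,   4. ]), np.float64(0.634))
```

Call:
play_rows:
  deltas:
    - [0.001,0,0.08,0,0,0]
    - [0.001,0,0.17,0,0,0]
    - [0.001,0,0.24,0,0,0]
    - [0.001,0,0.28,0,0,0]
    - [0.001,0,0.3,0,0,0]
    - [0.001,0,0.312,0,0,0]
    - [0.001,0,0.319,0,0,0]
    - [0.001,0,0.319,0,0,0]
    - [0.001,0,0.319,0,0,0]
    - [0.001,0,0.319,0,0,0]
  jaw: 0.5

```text
time: 44.6
tool_pos: [372.8, 273.8, -19.4]
tool_rot: [[0.998, 0.07, 0.001], [0.07, -0.998, 0.0], [0.001, -0.0, -1.0]]
ft_force: [-0.2, -0.5, 0.1]
width: 42.5
gripper_force: 0.0
```

Call:
play_rows:
  deltas:
    - [0,0,0,0,0,0]
    - [0,0,0,0,0,0]
    - [0,0,0,0,0,0]
    - [0,0,0,0,0,0]
    - [0,0,0,0,0,0]
    - [0,0,0,0,0,0]
    - [0,0,0,0,0,0]
    - [0,0,-0.02,0,0,0]
    - [0,0,-0.04,0,0,0]
    - [0,0,-0.04,0,0,0]
  jaw: 0

```text
time: 45.85
tool_pos: [373.2, 274.0, -3.0]
tool_rot: [[0.998, 0.07, 0.002], [0.07, -0.998, 0.001], [0.002, -0.001, -1.0]]
ft_force: [-0.4, 0.0, -0.8]
width: 10.7
gripper_force: 61.1
```

Run:
```python
from h import *
m=vision.camera_model('wrist');K=m['K']
c,s_=np.cos(np.radians(-2.12)),np.sin(np.radians(-2.12))
P=np.eye(4);P[:3,:3]=[[c,s_,0],[s_,-c,0],[0,0,-1]];P[:3,3]=[562.5,9.5,187.9];T=P@m['T_tool_cam']
im=cv2.imread('pics/w10.png')[:,:,::-1].copy()
for col in('green','red','blue'):
  for smin,vmin in((60,20),(90,20),(140,20)):
    for b in blobs(mask(im,col,smin,vmin),1500):
        h=b.reshape(-1,2);print(col,smin,h.min(0),h.max(0),fit(b,K,T,(64,46,38),12,ray(h.mean(0),K,T,50)[0]))
```

```text
green 60 [142 132] [199 198] (array([566. ,  94.5,  -2.4]), np.float64(0.946))
green 90 [142 132] [199 198] (array([566. ,  94.5,  -2.4]), np.float64(0.946))
green 140 [143 132] [198 197] (array([565.9,  93.6,  -2.4]), np.float64(0.906))
red 60 [230 132] [278 201] (array([562.6,   9.4,  -1.8]), np.float64(0.985))
red 90 [230 132] [278 201] (array([562.6,   9.4,  -1.8]), np.float64(0.985))
red 140 [231 133] [278 200] (array([561.7,   9.3,  -2. ]), np.float64(0.969))
blue 60 [309 133] [365 200] (array([558.5, -74.4,  -1.9]), np.float64(0.961))
blue 90 [309 134] [365 200] (array([558.1, -74.8,  -0.8]), np.float64(0.909))
```

Call:
play_rows:
  deltas:
    - [0,0,-0.08,0,0,0]
    - [0.02,0.04,-0.19,0,0,0]
    - [0.07,0.16,-0.24,0,0,0]
    - [0.13,0.28,-0.24,0,0,0.008]
    - [0.18,0.41,-0.24,0,0,0.017]
    - [0.24,0.54,-0.24,0,0,0.017]
    - [0.3,0.67,-0.24,0,0,0.017]
    - [0.36,0.8,-0.24,0,0,0.017]
    - [0.403,0.903,-0.24,0,0,0.017]
    - [0.403,0.903,-0.24,0,0,0.017]
  jaw: 0

```text
time: 47.1
tool_pos: [559.8, -78.6, 92.2]
tool_rot: [[0.999, -0.041, 0.001], [-0.041, -0.999, -0.001], [0.001, 0.001, -1.0]]
ft_force: [-0.5, 1.3, -0.6]
width: 10.2
gripper_force: 61.0
```

Call:
play_rows:
  deltas:
    - [0,0,0.02,0,0,0]
    - [0,0,0.05,0,0,0]
    - [0,0,0.08,0,0,0]
    - [0,0,0.1,0,0,0]
    - [0,0,0.12,0,0,0]
    - [0,0,0.12,0,0,0]
    - [0,0,0.12,0,0,0]
    - [0,0,0.12,0,0,0]
    - [0,0,0.12,0,0,0]
    - [0,0,0.12,0,0,0]
  jaw: 0

```text
time: 48.35
tool_pos: [558.7, -75.5, 44.5]
tool_rot: [[0.999, -0.037, 0.0], [-0.037, -0.999, -0.0], [0.0, 0.0, -1.0]]
ft_force: [0.8, -1.0, -0.9]
width: 10.4
gripper_force: 61.0
```

Run:
```python
from h import *
im,K,T=survey('w12',1000)
z=sense()['tool_pos'][2]+20
for b in blobs(mask(im,'blue',60,20),1000):
    h=b.reshape(-1,2); print(h.min(0),h.max(0),fit(b,K,T,(64,46,5),z,ray(h.mean(0),K,T,z+5)[0]))
```

```text
[558.7 -75.5  44.5] [[0.999, -0.037, 0.0], [-0.037, -0.999, -0.0], [0.0, 0.0, -1.0]] 10.4 61.0 48.35
red [113. 221.] 11459.5 ('box', array([559.5,  17. ,  -1.2]), np.float64(0.888)) ('lid', array([565.2,  24.4, -84.2]), np.float64(0.513)) ('boxD', array([562.5,   9.6,  -2.2]), np.float64(0.995))
green [493. 277.] 2028.0 ('box', array([ 500.7, -240.6,   43.3]), np.float64(0.28)) ('lid', array([ 489.8, -255.6,   33.5]), np.float64(0.517)) ('boxD', array([ 500.1, -241.2,   43.3]), np.float64(0.248))
green [ 16. 217.] 3915.0 ('box', array([564. ,  75.5, -51.3]), np.float64(0.372)) ('lid', array([553.6,  97.1,  15.1]), np.float64(0.533)) ('boxD', array([567.9,  66.5, -54.8]), np.float64(0.335))
blue [254. 210.] 5692.0 ('box', array([561.5, -77.6,  81. ]), np.float64(0.825)) ('lid', array([553.4, -68.8,  -9.2]), np.float64(0.716)) ('boxD', array([566.4, -78.8,  76.9]), np.float64(0.748))
[207 164] [300 260] (array([571.4, -74.9,  -2.2]), np.float64(0.759))
```

Call:
play_rows:
  deltas:
    - [0.001,-0.001,0.01,0,0,0]
    - [0.001,-0.001,0.02,0,0,0]
    - [0.001,-0.001,0.028,0,0,0]
    - [0.001,-0.001,0.033,0,0,0]
    - [0.001,-0.001,0.034,0,0,0]
    - [0.001,-0.001,0.034,0,0,0]
    - [0.001,-0.001,0.034,0,0,0]
    - [0.001,-0.001,0.034,0,0,0]
    - [0.001,-0.001,0.034,0,0,0]
    - [0.001,-0.001,0.034,0,0,0]
  jaw: 0

```text
time: 49.65
tool_pos: [558.9, -75.1, 30.7]
tool_rot: [[0.999, -0.037, 0.0], [-0.037, -0.999, 0.0], [0.0, -0.0, -1.0]]
ft_force: [-0.5, -0.3, 0.2]
width: 10.6
gripper_force: 61.1
```

Call:
play_rows:
  deltas:
    - [0,0,0,0,0,0]
    - [0,0,0,0,0,0]
    - [0,0,0,0,0,0]
    - [0,0,0,0,0,0]
    - [0,0,0,0,0,0]
    - [0,0,-0.04,0,0,0]
    - [0,0,-0.12,0,0,0]
    - [0,0,-0.24,0,0,0]
    - [0,0,-0.24,0,0,0]
    - [0,0,-0.24,0,0,0]
  jaw: 0.35

```text
time: 50.9
tool_pos: [559.1, -75.1, 127.5]
tool_rot: [[0.999, -0.037, 0.001], [-0.037, -0.999, -0.0], [0.001, 0.0, -1.0]]
ft_force: [0.2, 0.0, -0.9]
width: 30.1
gripper_force: 0.0
```

```bash
cat >> h.py <<'E'
def lidcheck(col,save=None):
    """silhouette of lid slab (z 50..55) versus whole box+lid (12..55) and top-face rectangle"""
    s=sense(); im,K,T=shot('wrist',save); print(s['tool_pos'].round(1),round(s['width'],1),s['time'])
    hsv=cv2.cvtColor(im,cv2.COLOR_RGB2HSV)
    for b in blobs(mask(im,col,60,20),2000):
        h=b.reshape(-1,2); print(h.min(0),h.max(0),'lid+box',fit(b,K,T,(64,46,43),12,ray(h.mean(0),K,T,55)[0]))
    return im,K,T
E
python3 -c "
from h import *
im,K,T=lidcheck('blue','w13')
cv2.imwrite('pics/w13c.png',cv2.resize(im[130:330,150:380,::-1],(690,600),interpolation=cv2.INTER_CUBIC))"
```

```text
[559.1 -75.1 127.5] 30.1 50.9
[224 142] [282 226] lid+box (array([559. , -73.8,  -3.1]), np.float64(0.96))
```

View pics/w13c.png

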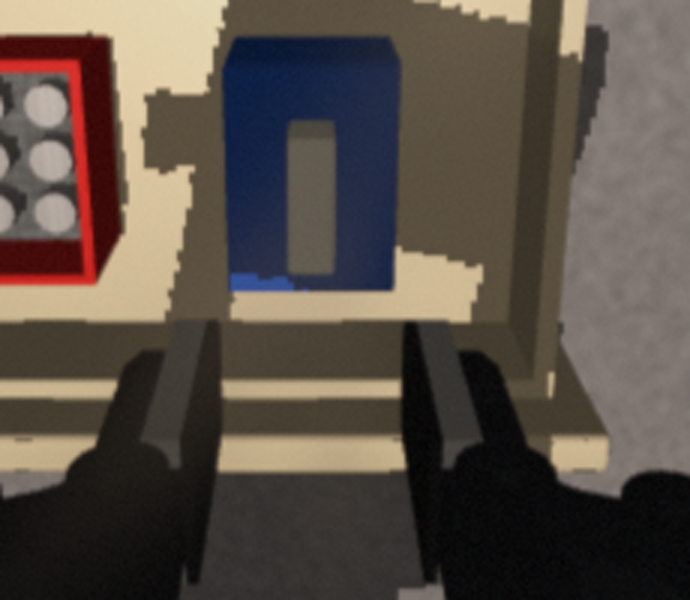

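The blue lid sits squarely on its box. Next is the green lid.

Call:
play_rows:
  deltas:
    - [-0.03,0.1,0,0,0,0]
    - [-0.07,0.22,0,0,0,0]
    - [-0.11,0.34,0,0,0,-0.008]
    - [-0.149,0.46,0.03,0,0,-0.016]
    - [-0.149,0.487,0.05,0,0,-0.016]
    - [-0.149,0.487,0.05,0,0,-0.016]
    - [-0.149,0.487,0.05,0,0,-0.016]
    - [-0.149,0.487,0.05,0,0,-0.016]
    - [-0.149,0.487,0.05,0,0,-0.016]
    - [-0.149,0.487,0.05,0,0,-0.016]
  jaw: 0.5

```text
time: 52.2
tool_pos: [492.5, -267.1, 107.0]
tool_rot: [[0.998, 0.064, 0.0], [0.064, -0.998, -0.0], [0.0, 0.0, -1.0]]
ft_force: [-0.1, -0.7, 0.2]
width: 43.0
gripper_force: 0.0
```

```bash
python3 -c "from h import *; survey('w14',800)"
```

```text
[ 492.5 -267.1  107. ] [[0.998, 0.064, 0.0], [0.064, -0.998, -0.0], [0.0, 0.0, -1.0]] 43.0 0.0 52.2
red [254. 284.] 1985.5 ('box', array([ 383.2, -274.6,   11. ]), np.float64(0.635)) ('lid', array([ 383.2, -274.3,   10.8]), np.float64(0.979)) ('boxD', array([ 389.9, -273.4,   11. ]), np.float64(0.578))
green [254. 177.] 2143.5 ('box', array([ 492.2, -267.2,    3.7]), np.float64(0.682)) ('lid', array([ 492.2, -267.3,    3.7]), np.float64(0.933)) ('boxD', array([ 494.5, -268. ,    3.6]), np.float64(0.62))
blue [21. 90.] 3987.0 ('box', array([ 555.6, -103.7,  -10.1]), np.float64(0.483)) ('lid', array([555. , -71.1,   8.8]), np.float64(0.7)) ('boxD', array([ 556.6, -110.4,   -5.6]), np.float64(0.453))
yellow [311.  38.] 5634.0 (array([ 606.2, -300.4]), np.float64(0.909))
```

Call:
play_rows:
  deltas:
    - [-0.001,0,0.08,0,0,0]
    - [-0.001,0,0.17,0,0,0]
    - [-0.001,0,0.24,0,0,0]
    - [-0.001,0,0.28,0,0,0]
    - [-0.001,0,0.3,0,0,0]
    - [-0.001,0,0.31,0,0,0]
    - [-0.001,0,0.316,0,0,0]
    - [-0.001,0,0.316,0,0,0]
    - [-0.001,0,0.316,0,0,0]
    - [-0.001,0,0.316,0,0,0]
  jaw: 0.5

```text
time: 53.5
tool_pos: [492.0, -267.7, -19.4]
tool_rot: [[0.998, 0.063, 0.001], [0.063, -0.998, -0.0], [0.001, 0.0, -1.0]]
ft_force: [0.8, 0.4, 0.5]
width: 42.5
gripper_force: 0.0
```

Call:
play_rows:
  deltas:
    - [0,0,0,0,0,0]
    - [0,0,0,0,0,0]
    - [0,0,0,0,0,0]
    - [0,0,0,0,0,0]
    - [0,0,0,0,0,0]
    - [0,0,0,0,0,0]
    - [0,0,-0.04,0,0,0]
    - [0,0,-0.16,0,0,0]
    - [0,0,-0.28,0,0,0]
    - [0,0,-0.28,0,0,0]
  jaw: 0

```text
time: 54.75
tool_pos: [495.3, -270.1, 98.1]
tool_rot: [[0.998, 0.064, 0.009], [0.064, -0.998, -0.007], [0.008, 0.007, -1.0]]
ft_force: [0.3, -0.2, -0.7]
width: 10.3
gripper_force: 61.6
```

Call:
play_rows:
  deltas:
    - [0.02,-0.06,0,0,0,0]
    - [0.05,-0.18,0,0,0,0]
    - [0.08,-0.31,0,0,0,0.008]
    - [0.12,-0.44,0,0,0,0.016]
    - [0.15,-0.57,0,0,0,0.016]
    - [0.19,-0.7,0,0,0,0.016]
    - [0.22,-0.82,0,0,0,0.016]
    - [0.241,-0.89,0,0,0,0.016]
    - [0.241,-0.89,0.02,0,0,0.016]
    - [0.241,-0.89,0.06,0,0,0.016]
  jaw: 0

```text
time: 56.0
tool_pos: [565.1, 93.3, 67.4]
tool_rot: [[0.999, -0.037, -0.0], [-0.037, -0.999, -0.001], [-0.0, 0.001, -1.0]]
ft_force: [-0.1, 0.2, -1.2]
width: 10.4
gripper_force: 61.6
```

Call:
play_rows:
  deltas:
    - [0,0,0.02,0,0,0]
    - [0,0,0.04,0,0,0]
    - [0,0,0.06,0,0,0]
    - [0,0,0.06,0,0,0]
    - [0,0,0.06,0,0,0]
    - [0,0,0.06,0,0,0]
    - [0,0,0.06,0,0,0]
    - [0,0,0.06,0,0,0]
    - [0,0,0.06,0,0,0]
    - [0,0,0.06,0,0,0]
  jaw: 0

```text
time: 57.25
tool_pos: [565.4, 93.9, 44.3]
tool_rot: [[0.999, -0.037, 0.0], [-0.037, -0.999, 0.0], [0.0, -0.0, -1.0]]
ft_force: [0.4, -0.3, -1.3]
width: 10.4
gripper_force: 61.5
```

```bash
python3 -c "from h import *; survey('w15',2000)"
```

```text
[565.4  93.9  44.3] [[0.999, -0.037, 0.0], [-0.037, -0.999, 0.0], [0.0, -0.0, -1.0]] 10.4 61.5 57.25
red [396. 221.] 11509.0 ('box', array([559.2,   2.3,  -3.5]), np.float64(0.885)) ('lid', array([564.2,  -5.9,  79.5]), np.float64(0.509)) ('boxD', array([562.6,   9.4,  -2.1]), np.float64(0.992))
green [253. 203.] 4572.0 ('box', array([570.8,  94.1,  67.3]), np.float64(0.789)) ('lid', array([561.8,  94.9,  87.2]), np.float64(0.776)) ('boxD', array([574.3,  93.7,  62.5]), np.float64(0.701))
blue [493. 222.] 4489.0 ('box', array([555.2, -58.9,  45.3]), np.float64(0.419)) ('lid', array([546.5, -74.2,  32. ]), np.float64(0.564)) ('boxD', array([561.7, -48. ,  49. ]), np.float64(0.382))
```

Now lower 13.7 mm, release, rise, and check.

Call:
play_rows:
  deltas:
    - [0.001,0,0.01,0,0,0]
    - [0.001,0,0.02,0,0,0]
    - [0.001,0,0.028,0,0,0]
    - [0.001,0,0.033,0,0,0]
    - [0.001,0,0.034,0,0,0]
    - [0.001,0,0.034,0,0,0]
    - [0.001,0,0.034,0,0,0]
    - [0.001,0,0.034,0,0,0]
    - [0.001,0,0.034,0,0,0]
    - [0.001,0,0.034,0,0,0]
  jaw: 0

```text
time: 58.55
tool_pos: [565.8, 93.8, 30.7]
tool_rot: [[0.999, -0.037, 0.0], [-0.037, -0.999, 0.0], [0.0, -0.0, -1.0]]
ft_force: [0.0, 0.2, -0.0]
width: 10.4
gripper_force: 61.7
```

Call:
play_rows:
  deltas:
    - [0,0,0,0,0,0]
    - [0,0,0,0,0,0]
    - [0,0,0,0,0,0]
    - [0,0,0,0,0,0]
    - [0,0,0,0,0,0]
    - [0,0,-0.04,0,0,0]
    - [0,0,-0.12,0,0,0]
    - [0,0,-0.24,0,0,0]
    - [0,0,-0.24,0,0,0]
    - [0,0,-0.24,0,0,0]
  jaw: 0.35

```text
time: 59.8
tool_pos: [565.9, 93.9, 127.5]
tool_rot: [[0.999, -0.037, 0.001], [-0.037, -0.999, 0.0], [0.001, -0.0, -1.0]]
ft_force: [0.1, -0.5, -0.6]
width: 30.0
gripper_force: 0.0
```

```bash
python3 -c "
from h import *
lidcheck('green','w16')"
```

```text
[565.9  93.9 127.5] 30.0 59.8
[224 141] [282 224] lid+box (array([566.5,  95. ,  -0.6]), np.float64(0.921))
```

Call:
play_rows:
  deltas:
    - [-0.05,0.11,0,0,0,0]
    - [-0.1,0.23,0,0,0,0]
    - [-0.16,0.36,0,0,0,0]
    - [-0.22,0.49,0,0,0,-0.01]
    - [-0.28,0.62,0,0,0,-0.02]
    - [-0.34,0.75,0,0,0,-0.036]
    - [-0.39,0.87,0.03,0,0,-0.036]
    - [-0.422,0.936,0.05,0,0,-0.036]
    - [-0.422,0.936,0.05,0,0,-0.036]
    - [-0.422,0.936,0.05,0,0,-0.036]
  jaw: 0.5

```text
time: 61.1
tool_pos: [382.9, -273.0, 105.8]
tool_rot: [[0.982, 0.188, -0.001], [0.188, -0.982, 0.002], [-0.001, -0.002, -1.0]]
ft_force: [1.0, 0.2, 0.2]
width: 42.7
gripper_force: 0.0
```

Call:
play_rows:
  deltas:
    - [0,0,0,0,0,0]
    - [0,0,0,0,0,0]
    - [0,0,0,0,0,0]
    - [0,0,0,0,0,0]
    - [0,0,0,0,0,0]
    - [0,0,0,0,0,0]
    - [0,0,0,0,0,0]
    - [0,0,0,0,0,0]
    - [0,0,0,0,0,0]
    - [0,0,0,0,0,0]

```text
time: 62.35
tool_pos: [383.2, -274.1, 106.7]
tool_rot: [[0.982, 0.188, -0.0], [0.188, -0.982, 0.0], [0.0, -0.0, -1.0]]
ft_force: [-0.7, 0.1, 0.3]
width: 42.4
gripper_force: 0.0
```

```bash
python3 -c "from h import *; survey('w17',800)"
```

```text
[ 383.2 -274.1  106.7] [[0.982, 0.188, -0.0], [0.188, -0.982, 0.0], [0.0, -0.0, -1.0]] 42.4 0.0 62.35
red [254. 178.] 3535.0 ('box', array([ 383.1, -274.6,   10.8]), np.float64(0.715)) ('lid', array([ 383.1, -274.3,   10.6]), np.float64(0.976)) ('boxD', array([ 385. , -272.7,   10.8]), np.float64(0.65))
```

Call:
play_rows:
  deltas:
    - [0,0,0.08,0,0,0]
    - [0,0,0.17,0,0,0]
    - [0,0,0.24,0,0,0]
    - [0,0,0.28,0,0,0]
    - [0,0,0.3,0,0,0]
    - [0,0,0.31,0,0,0]
    - [0,0,0.315,0,0,0]
    - [0,0,0.315,0,0,0]
    - [0,0,0.315,0,0,0]
    - [0,0,0.315,0,0,0]
  jaw: 0.5

```text
time: 63.65
tool_pos: [383.4, -274.3, -19.0]
tool_rot: [[0.982, 0.188, 0.0], [0.188, -0.982, -0.001], [0.0, 0.001, -1.0]]
ft_force: [0.8, -0.1, 0.4]
width: 42.7
gripper_force: 0.0
```

Call:
play_rows:
  deltas:
    - [0,0,0,0,0,0]
    - [0,0,0,0,0,0]
    - [0,0,0,0,0,0]
    - [0,0,0,0,0,0]
    - [0,0,0,0,0,0]
    - [0,0,0,0,0,0]
    - [0,0,-0.04,0,0,0]
    - [0,0,-0.16,0,0,0]
    - [0,0,-0.28,0,0,0]
    - [0,0,-0.28,0,0,0]
  jaw: 0

```text
time: 64.9
tool_pos: [386.1, -277.0, 97.6]
tool_rot: [[0.982, 0.188, 0.007], [0.188, -0.982, -0.008], [0.006, 0.009, -1.0]]
ft_force: [0.8, -0.5, -0.6]
width: 10.3
gripper_force: 60.9
```

Call:
play_rows:
  deltas:
    - [0.04,-0.04,0,0,0,0]
    - [0.11,-0.12,0,0,0,0]
    - [0.19,-0.2,0,0,0,0.01]
    - [0.27,-0.29,0,0,0,0.02]
    - [0.36,-0.38,0,0,0,0.036]
    - [0.45,-0.48,0,0,0,0.036]
    - [0.53,-0.57,0,0,0,0.036]
    - [0.573,-0.612,0,0,0,0.036]
    - [0.573,-0.612,0.02,0,0,0.036]
    - [0.573,-0.612,0.06,0,0,0.036]
  jaw: 0

```text
time: 66.15
tool_pos: [561.6, 9.0, 67.6]
tool_rot: [[0.999, -0.037, -0.001], [-0.037, -0.999, -0.0], [-0.001, 0.0, -1.0]]
ft_force: [0.4, 0.3, -1.6]
width: 10.3
gripper_force: 60.9
```

Call:
play_rows:
  deltas:
    - [0,0,0.02,0,0,0]
    - [0,0,0.04,0,0,0]
    - [0,0,0.06,0,0,0]
    - [0,0,0.06,0,0,0]
    - [0,0,0.06,0,0,0]
    - [0,0,0.06,0,0,0]
    - [0,0,0.06,0,0,0]
    - [0,0,0.06,0,0,0]
    - [0,0,0.06,0,0,0]
    - [0,0,0.06,0,0,0]
  jaw: 0

```text
time: 67.4
tool_pos: [562.3, 9.5, 44.7]
tool_rot: [[0.999, -0.037, -0.0], [-0.037, -0.999, 0.0], [-0.0, -0.0, -1.0]]
ft_force: [-1.4, -0.3, 0.4]
width: 10.2
gripper_force: 60.9
```

Call:
play_rows:
  deltas:
    - [0.001,0,0.01,0,0,0]
    - [0.001,0,0.02,0,0,0]
    - [0.001,0,0.028,0,0,0]
    - [0.001,0,0.033,0,0,0]
    - [0.001,0,0.034,0,0,0]
    - [0.001,0,0.034,0,0,0]
    - [0.001,0,0.034,0,0,0]
    - [0.001,0,0.034,0,0,0]
    - [0.001,0,0.034,0,0,0]
    - [0.001,0,0.034,0,0,0]
  jaw: 0

```text
time: 68.65
tool_pos: [562.7, 9.5, 31.1]
tool_rot: [[0.999, -0.037, 0.0], [-0.037, -0.999, 0.0], [0.0, -0.0, -1.0]]
ft_force: [0.3, 0.8, -0.6]
width: 10.4
gripper_force: 61.0
```

Call:
play_rows:
  deltas:
    - [0,0,0,0,0,0]
    - [0,0,0,0,0,0]
    - [0,0,0,0,0,0]
    - [0,0,0,0,0,0]
    - [0,0,-0.04,0,0,0]
    - [0,0,-0.12,0,0,0]
    - [0,0,-0.25,0,0,0]
    - [0,0,-0.35,0,0,0]
    - [0,0,-0.35,0,0,0]
    - [0,0,-0.35,0,0,0]
  jaw: 0.35

```text
time: 69.9
tool_pos: [562.4, 9.5, 171.3]
tool_rot: [[0.999, -0.037, 0.0], [-0.037, -0.999, -0.0], [0.0, 0.0, -1.0]]
ft_force: [-1.0, -0.6, -0.1]
width: 29.9
gripper_force: 0.0
```

Run:
```python
from h import *
from rig import vision
im,K,T=lidcheck('red','w18')
for col in('green','blue','red'):
    # compare ideal top-face / lid edges: residual of observed silhouette extents
    for b in blobs(mask(im,col,60,20),1000):
        h=b.reshape(-1,2); print(col,h.min(0),h.max(0),fit(b,K,T,(64,46,43),12,ray(h.mean(0),K,T,55)[0]), 'boxonly',fit(b,K,T,(64,46,38),12,ray(h.mean(0),K,T,55)[0]))
for b in blobs(mask(im,'yellow'),300): print('tape w',b.reshape(-1,2).min(0),b.reshape(-1,2).max(0),fitcyl(b,K,T,30,4,28))
im,K,T=shot('scene','s2')
for b in blobs(mask(im,'yellow'),60):
    c=b.reshape(-1,2).mean(0)
    if 100<c[0]<260: print('tape s',c,fitcyl(b,K,T,30,4,28))
```

```text
[562.4   9.5 171.3] 29.9 69.9
[228 134] [280 207] lid+box (array([563.3,  10. ,  -2.3]), np.float64(0.968))
green [135 134] [196 205] (array([566.2,  94.4,  -2.6]), np.float64(0.944)) boxonly (array([566.1,  96. ,  -2.1]), np.float64(0.977))
blue [311 135] [372 207] (array([558.7, -73.4,  -1.8]), np.float64(0.948)) boxonly (array([558.3, -75.2,  -2.2]), np.float64(0.987))
red [228 134] [280 207] (array([563.3,  10. ,  -2.3]), np.float64(0.968)) boxonly (array([562.7,   9.9,  -2.4]), np.float64(0.953))
tape s [144.20338983 219.        ] (array([ 606.7, -303.8]), np.float64(0.882))
```

All lids are seated. The tape was knocked to about (606,-303), still inside the tray. I'll take a closer look to confirm it lies flat.

Call:
play_rows:
  deltas:
    - [0.02,0.1,0,0,0,0]
    - [0.04,0.23,0,0,0,0]
    - [0.06,0.36,0,0,0,0]
    - [0.08,0.49,0,0,0,0]
    - [0.1,0.62,0,0,0,0]
    - [0.12,0.75,0,0,0,0]
    - [0.122,0.774,0.04,0,0,0]
    - [0.122,0.774,0.08,0,0,0]
    - [0.122,0.774,0.08,0,0,0]
    - [0.122,0.774,0.08,0,0,0]
  jaw: 0.35

```text
time: 71.25
tool_pos: [600.1, -299.9, 138.8]
tool_rot: [[0.999, -0.035, -0.001], [-0.035, -0.999, 0.001], [-0.001, -0.001, -1.0]]
ft_force: [0.2, 0.2, 0.7]
width: 30.0
gripper_force: 0.0
```

Run:
```python
from h import *
s=sense();print(s['tool_pos'].round(1),s['time'])
im,K,T=shot('wrist','w19')
m=mask(im,'yellow',90,25)
b=max(blobs(m,300),key=cv2.contourArea); h=b.reshape(-1,2);print(h.min(0),h.max(0))
for z in(0,4,8,12,16,20): print(z,fitcyl(b,K,T,30,z,z+24))
# hole contour: upper inner rim
mm=np.zeros_like(m);cv2.drawContours(mm,[b],-1,1,-1)
hole=((mm>0)&(m==0)).astype(np.uint8)
c,_=cv2.findContours(hole,cv2.RETR_EXTERNAL,cv2.CHAIN_APPROX_NONE);k=max(c,key=cv2.contourArea)
print('hole px',k.reshape(-1,2).min(0),k.reshape(-1,2).max(0))
# tilt fit over (x,y,z,rx,ry) with silhouette
from scipy.optimize import minimize
from scipy.spatial.transform import Rotation as Ro
hu=cv2.convexHull(b.astype(np.float32));A=cv2.contourArea(hu);th=np.linspace(0,2*np.pi,73)[:-1]
B=np.vstack([np.c_[30*np.cos(th),30*np.sin(th),0*th+z] for z in(0,24)])
def f(p):
    q=proj(Ro.from_rotvec([p[3]/100,p[4]/100,0]).apply(B)+[p[0],p[1],p[2]],K,T)
    q=cv2.convexHull(q.astype(np.float32));i,_=cv2.intersectConvexConvex(hu,q);return -i/(A+cv2.contourArea(q)-i)
for t in((0,0),(15,0),(-15,0),(0,15),(0,-15)):
    o=minimize(f,[606,-302,5,*t],method='Nelder-Mead',options=dict(maxiter=3000,maxfev=3000));print(o.x.round(1),round(-o.fun,4))
g=cv2.cvtColor(im,cv2.COLOR_RGB2GRAY)
# tray corners predicted for centre (628,-318) yaw 8.6: mean brightness of predicted wall tops
```

```text
[ 600.1 -299.9  138.8] 71.25
[221 133] [288 201]
0 (array([ 606.2, -300.4]), np.float64(0.984))
4 (array([ 607.1, -300.3]), np.float64(0.976))
8 (array([ 607.6, -300.2]), np.float64(0.952))
12 (array([ 608.1, -300.5]), np.float64(0.926))
16 (array([ 608.7, -300.5]), np.float64(0.901))
20 (array([ 609.3, -300.4]), np.float64(0.876))
hole px [236 150] [274 182]
[ 606.4 -300.4    0.7   -0.     0. ] 0.9845
[ 6.064e+02 -3.005e+02  8.000e-01 -6.000e-01  0.000e+00] 0.9847
[ 606.4 -300.5    0.9   -0.7    0. ] 0.9847
[ 606.3 -300.4    1.3    0.     2.7] 0.986
[ 606.3 -300.4    1.3    0.     2.7] 0.986
```

The tape lies flat in the tray, at about (-18, +21) from its centre. Next I close the gripper and go to the handle.

Call:
play_rows:
  deltas:
    - [-0.05,-0.09,0,0,0,0]
    - [-0.12,-0.19,0,0,0,0]
    - [-0.2,-0.3,0,0,0,0]
    - [-0.27,-0.41,0,0,0,0]
    - [-0.34,-0.52,0,0,0,0]
    - [-0.41,-0.63,0,0,0,0]
    - [-0.48,-0.74,0,0,0,0]
    - [-0.497,-0.765,0,0,0,0]
    - [-0.497,-0.765,0.05,0,0,0]
    - [-0.497,-0.765,0.1,0,0,0]
  jaw: 0

```text
time: 72.55
tool_pos: [414.4, 11.3, 100.1]
tool_rot: [[0.999, -0.036, 0.004], [-0.036, -0.999, -0.001], [0.004, 0.001, -1.0]]
ft_force: [0.1, 0.4, 0.3]
width: -0.1
gripper_force: 0.0
```

Run:
```python
from h import *
s=sense();print(s['tool_pos'].round(1),s['tool_rot'][:,0].round(3),s['width'],s['time'])
# handle: metallic bar position in the top camera picture (before/after) by dark/bright profile
im,K,T=shot('wrist','w20')
m=blobs(mask(im,'red',60,20),1500); print([fit(b,K,T,(64,46,43),12,ray(b.reshape(-1,2).mean(0),K,T,55)[0]) for b in m])
print(im[:,[225,240,285],:].mean(2).astype(int)[150:260:3].tolist())
for v in range(150,260,15): print(v,ray((225,v),K,T,54)[0].round(0))
```

```text
[414.4  11.3 100.1] [ 0.999 -0.036  0.004] -0.09695400691137056 72.55
[(array([511.6,  11.9,  -2.1]), np.float64(0.309))]
[[50, 53, 55], [50, 49, 53], [52, 51, 53], [51, 52, 55], [51, 53, 55], [50, 51, 57], [48, 49, 53], [48, 49, 56], [51, 52, 54], [51, 53, 54], [51, 53, 52], [53, 54, 53], [51, 52, 52], [49, 49, 52], [52, 50, 52], [53, 51, 56], [53, 52, 54], [53, 54, 52], [49, 56, 51], [51, 54, 54], [56, 54, 55], [54, 58, 55], [56, 111, 52], [54, 109, 58], [57, 109, 116], [55, 105, 116], [56, 108, 114], [58, 110, 117], [60, 112, 111], [59, 65, 116], [57, 60, 118], [56, 60, 119], [60, 57, 115], [54, 56, 115], [33, 56, 116], [33, 54, 112], [32, 55, 111]]
150 [454.  30.  54.]
165 [443.  31.  54.]
180 [432.  32.  54.]
195 [421.  32.  54.]
210 [410.  33.  54.]
225 [398.  34.  54.]
240 [386.  35.  54.]
255 [373.  35.  54.]
```

Call:
play_rows:
  deltas:
    - [0,0,0.06,0,0,0]
    - [0,0,0.12,0,0,0]
    - [0,0,0.18,0,0,0]
    - [0,0,0.225,0,0,0]
    - [0.02,0,0.225,0,0,0]
    - [0.03,0,0.225,0,0,0]
    - [0.04,0,0.225,0,0,0]
    - [0.05,0,0.225,0,0,0]
    - [0.06,0,0.225,0,0,0]
    - [0.06,0,0.225,0,0,0]
  jaw: 0

```text
time: 73.85
tool_pos: [437.1, 10.5, 9.3]
tool_rot: [[0.999, -0.037, 0.0], [-0.037, -0.999, -0.0], [0.001, 0.0, -1.0]]
ft_force: [0.0, 0.1, 0.4]
width: 0.3
gripper_force: 0.0
```

Call:
play_rows:
  deltas:
    - [0.005,0,0,0,0,0]
    - [0.015,0,0,0,0,0]
    - [0.028,0,0,0,0,0]
    - [0.042,0,0,0,0,0]
    - [0.056,0,0,0,0,0]
    - [0.07,0,0,0,0,0]
    - [0.084,0,0,0,0,0]
    - [0.095,0,0,0,0,0]
    - [0.1,0,0,0,0,0]
    - [0.1,0,0,0,0,0]
  jaw: 0

```text
time: 75.1
tool_pos: [477.4, 8.9, 9.4]
tool_rot: [[0.999, -0.037, 0.001], [-0.037, -0.999, -0.0], [0.001, 0.0, -1.0]]
ft_force: [-0.3, -0.1, 0.5]
width: 0.1
gripper_force: 0.0
```

Run:
```python
from h import *
s=sense();print(s['tool_pos'].round(1),s['ft_force'],s['time'])
im,K,T=shot('scene','s3')
for col in('red','green','blue'):
    for b in blobs(mask(im,col,90,30),30):
        c=b.reshape(-1,2).mean(0)
        if 190<c[0]<320 and 150<c[1]<260: print(col,c.round(1),ray(c,K,T,55)[0].round(1))
```

```text
[477.4   8.9   9.4] [-0.27246395 -0.12140646  0.4655506 ] 75.1
red [254.1 214.5] [594.8  21.1  55. ]
red [243.7 213.6] [594.3  -8.9  55. ]
green [283.8 217.2] [596.9 105.4  55. ]
green [273.4 216.2] [596.1  76.2  55. ]
blue [225.2 211.7] [591.8 -62.5  55. ]
blue [214.4 210.5] [590.2 -94.2  55. ]
```

Run:
```python
from h import *
m=vision.camera_model('scene')
for n in('s2','s3'):
    im=cv2.imread(f'pics/{n}.png')[:,:,::-1].copy()
    for col in('red','green','blue'):
        p=np.vstack([b.reshape(-1,2) for b in blobs(mask(im,col,90,30),30) if 190<b[:,0,0].mean()<320 and 150<b[:,0,1].mean()<260])
        print(n,col,p.min(0),p.max(0),ray((p.min(0)+p.max(0))/2,m['K'],m['T'],50)[0].round(1))
```

```text
s2 red [241 199] [259 220] [571.3   6.7  50. ]
s2 green [271 202] [287 222] [573.1  91.   50. ]
s2 blue [213 197] [231 217] [569.2 -75.8  50. ]
s3 red [240 207] [258 220] [587.5   5.6  50. ]
s3 green [271 211] [287 223] [592.7  91.9  50. ]
s3 blue [212 205] [229 217] [585.7 -77.5  50. ]
```

The drawer is moving with its lids in place. I'll keep pushing slowly.

Call:
play_rows:
  deltas:
    - [0.005,0,0,0,0,0]
    - [0.015,0,0,0,0,0]
    - [0.029,0,0,0,0,0]
    - [0.044,0,0,0,0,0]
    - [0.06,0,0,0,0,0]
    - [0.076,0,0,0,0,0]
    - [0.092,0,0,0,0,0]
    - [0.107,0,0,0,0,0]
    - [0.12,0,0,0,0,0]
    - [0.13,0,0,0,0,0]
  jaw: 0

```text
time: 76.4
tool_pos: [528.9, 7.1, 9.0]
tool_rot: [[0.999, -0.037, -0.0], [-0.037, -0.999, -0.0], [-0.0, 0.0, -1.0]]
ft_force: [-1.3, -0.8, 1.1]
width: -0.2
gripper_force: 0.7
```

Call:
play_rows:
  deltas:
    - [0.005,0,0,0,0,0]
    - [0.013,0,0,0,0,0]
    - [0.023,0,0,0,0,0]
    - [0.033,0,0,0,0,0]
    - [0.043,0,0,0,0,0]
    - [0.053,0,0,0,0,0]
    - [0.062,0,0,0,0,0]
    - [0.068,0,0,0,0,0]
    - [0.072,0,0,0,0,0]
    - [0.075,0,0,0,0,0]
  jaw: 0

```text
time: 77.65
tool_pos: [558.6, 6.0, 9.0]
tool_rot: [[0.999, -0.037, -0.0], [-0.037, -0.999, -0.0], [-0.0, 0.0, -1.0]]
ft_force: [-0.7, 0.1, 0.4]
width: -0.6
gripper_force: 0.6
```

Call:
play_rows:
  deltas:
    - [0.003,0,0,0,0,0]
    - [0.006,0,0,0,0,0]
    - [0.009,0,0,0,0,0]
    - [0.012,0,0,0,0,0]
    - [0.015,0,0,0,0,0]
    - [0.018,0,0,0,0,0]
    - [0.021,0,0,0,0,0]
    - [0.024,0,0,0,0,0]
    - [0.027,0,0,0,0,0]
    - [0.03,0,0,0,0,0]
  jaw: 0

```text
time: 78.9
tool_pos: [570.7, 5.6, 9.1]
tool_rot: [[0.999, -0.037, 0.0], [-0.037, -0.999, -0.0], [0.0, 0.0, -1.0]]
ft_force: [-1.7, -0.2, -0.8]
width: 0.2
gripper_force: 0.6
```

Call:
play_rows:
  deltas:
    - [0.002,0,0,0,0,0]
    - [0.004,0,0,0,0,0]
    - [0.006,0,0,0,0,0]
    - [0.008,0,0,0,0,0]
    - [0.01,0,0,0,0,0]
    - [0.012,0,0,0,0,0]
    - [0.014,0,0,0,0,0]
    - [0.016,0,0,0,0,0]
    - [0.016,0,0,0,0,0]
    - [0.016,0,0,0,0,0]
  jaw: 0

```text
time: 80.15
tool_pos: [576.0, 5.4, 8.9]
tool_rot: [[0.999, -0.037, -0.002], [-0.037, -0.999, 0.0], [-0.002, -0.0, -1.0]]
ft_force: [-4.6, -0.7, 2.5]
width: 0.1
gripper_force: 2.5
```

Call:
play_rows:
  deltas:
    - [0.002,0,0,0,0,0]
    - [0.004,0,0,0,0,0]
    - [0.006,0,0,0,0,0]
    - [0.008,0,0,0,0,0]
    - [0.01,0,0,0,0,0]
    - [0.012,0,0,0,0,0]
    - [0.014,0,0,0,0,0]
    - [0.016,0,0,0,0,0]
    - [0.016,0,0,0,0,0]
    - [0.016,0,0,0,0,0]
  jaw: 0

```text
time: 81.4
tool_pos: [582.8, 5.1, 9.0]
tool_rot: [[0.999, -0.037, -0.001], [-0.037, -0.999, 0.0], [-0.001, 0.0, -1.0]]
ft_force: [-4.7, -0.0, 2.6]
width: -0.1
gripper_force: 2.6
```

Call:
play_rows:
  deltas:
    - [0.002,0,0,0,0,0]
    - [0.004,0,0,0,0,0]
    - [0.006,0,0,0,0,0]
    - [0.008,0,0,0,0,0]
    - [0.01,0,0,0,0,0]
    - [0.01,0,0,0,0,0]
    - [0.01,0,0,0,0,0]
    - [0.01,0,0,0,0,0]
    - [0.01,0,0,0,0,0]
    - [0.01,0,0,0,0,0]
  jaw: 0

```text
time: 82.65
tool_pos: [587.4, 4.9, 9.1]
tool_rot: [[0.999, -0.037, 0.0], [-0.037, -0.999, -0.0], [0.0, 0.0, -1.0]]
ft_force: [0.2, -0.2, -0.2]
width: -0.3
gripper_force: 0.0
```

Call:
play_rows:
  deltas:
    - [0.001,0,0,0,0,0]
    - [0.002,0,0,0,0,0]
    - [0.003,0,0,0,0,0]
    - [0.004,0,0,0,0,0]
    - [0.005,0,0,0,0,0]
    - [0.006,0,0,0,0,0]
    - [0.007,0,0,0,0,0]
    - [0.008,0,0,0,0,0]
    - [0.009,0,0,0,0,0]
    - [0.01,0,0,0,0,0]
  jaw: 0

```text
time: 83.9
tool_pos: [589.9, 4.9, 8.9]
tool_rot: [[0.999, -0.037, -0.003], [-0.037, -0.999, 0.0], [-0.003, 0.0, -1.0]]
ft_force: [-6.7, -0.8, 4.3]
width: -0.0
gripper_force: 3.3
```

Call:
play_rows:
  deltas:
    - [0.001,0,0,0,0,0]
    - [0.002,0,0,0,0,0]
    - [0.003,0,0,0,0,0]
    - [0.004,0,0,0,0,0]
    - [0.004,0,0,0,0,0]
    - [0.004,0,0,0,0,0]
    - [0.004,0,0,0,0,0]
    - [0.004,0,0,0,0,0]
    - [0.004,0,0,0,0,0]
    - [0.004,0,0,0,0,0]
  jaw: 0

```text
time: 85.15
tool_pos: [589.8, 4.9, 8.9]
tool_rot: [[0.999, -0.037, -0.007], [-0.037, -0.999, 0.0], [-0.007, 0.0, -1.0]]
ft_force: [-10.1, -0.1, 7.7]
width: 0.0
gripper_force: 5.0
```

The push reached a firm stop at 589.9 mm with the force rising, so the drawer is home. I'll back off and check.

Call:
play_rows:
  deltas:
    - [-0.01,0,0,0,0,0]
    - [-0.03,0,0,0,0,0]
    - [-0.06,0,0,0,0,0]
    - [-0.12,0,0,0,0,0]
    - [-0.2,0,-0.05,0,0,0]
    - [-0.28,0,-0.15,0,0,0]
    - [-0.3,0,-0.28,0,0,0]
    - [-0.3,0,-0.4,0,0,0]
    - [-0.3,0,-0.45,0,0,0]
    - [-0.3,0,-0.45,0,0,0]
  jaw: 0

```text
time: 86.4
tool_pos: [474.3, 9.0, 191.1]
tool_rot: [[0.999, -0.037, 0.005], [-0.037, -0.999, -0.001], [0.005, 0.001, -1.0]]
ft_force: [0.6, -0.6, -0.2]
width: 0.1
gripper_force: 0.0
```

Run:
```python
from h import *
s=sense();print(s['tool_pos'].round(1),s['ft_force'].round(1),s['time'])
im,K,T=shot('scene','s4')
for b in blobs(mask(im,'yellow'),60):
    c=b.reshape(-1,2).mean(0)
    if 100<c[0]<260: print('tape',c.round(),fitcyl(b,K,T,30,4,28))
for col in('red','green','blue'): print(col,[b.reshape(-1,2).mean(0).round() for b in blobs(mask(im,col,90,30),20) if 120<b[:,0,0].mean()<400 and 150<b[:,0,1].mean()<260])
# front panel (z=70 top, inner edge) in the wrist view: column of brightness along the drawer axis
im,K,T=shot('wrist','w21')
R=np.array([.999,-.037,0])
for x in range(600,660,4):
    v=[]
    for y in(40,60,-30):
        p=proj(np.array([x+.037*y,y,70]),K,T)[0]; v.append(int(im[int(p[1]),int(p[0])].mean()) if 0<=p[1]<384 and 0<=p[0]<512 else None)
    print(x,v,end=' ')
```

```text
[474.3   9.  191.1] [ 0.6 -0.6 -0.2] 86.4
tape [144. 219.] (array([ 606.8, -304.2]), np.float64(0.883))
red [array([372., 171.])]
green []
blue []
600 [88, 130, 84] 604 [201, 123, 183] 608 [81, 122, 194] 612 [52, 126, 186] 616 [51, 102, 164] 620 [None, None, None] 624 [None, None, None] 628 [None, None, None] 632 [None, None, None] 636 [None, None, None] 640 [None, None, None] 644 [None, None, None] 648 [None, None, None] 652 [None, None, None] 656 [None, None, None]
```

```bash
python3 -c "
from rig import robot; print(robot.close_job())"
```

```text
the job is handed in; nothing more can be done
None
```

The job is handed in, result not shown: tape flat in the tray, all three boxes lidded, drawer pushed to its stop, lids not visible once shut; I opened 14 pictures by my count, the limit.

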